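# Switch the odd output of a sign controller back on with a screwdriver

### The job

One of the five rocker switches behind the sliding cover of the sign controller is set the wrong way: its lower end is pressed in, while the other four have their upper ends pressed in. Slide the cover well open, press that rocker fully over with the tip of the screwdriver so that it matches the others (no fingers on the switches, and leave the other four as they are), then slide the cover fully shut and lay the screwdriver back down flat on the cork pad. Do not disturb the letter, the tape measure or the pliers.

Things in the scene. Friction and masses are not known exactly. Their poses are not given: they have to be found in the camera images.
- controller: grey sign controller, black end cheeks, fixed to the bench, 146 deep x 270 wide x 88 mm high (101 at the terminal block on top). Origin: centre of its underside; x to its back, y to the left seen from the front. Front face slopes back 60 degrees from level, from x -70, z 15 to x -30, z 85 mm; a window in it (y +4 to +116 mm, 42 mm along the slope, centre x -50, z 49) holds the five rockers, recessed
- cover (a joint): dark steel cover of the window, 118 x 47 x 3 mm, sliding sideways on two rails on the face. 0 m = shut, grows to 0.112 m as it slides to the controller's right (-y), fully open. Stays where it is left; 1 to 2 N moves it
- cover_bar (a point): middle of the cover's bright aluminium finger bar (9 mm out from the plate), at mid width of the cover. The bar stands 18 mm out from the cover plate, square to the sloping face, is 10 mm wide (along the controller's y) and 34 mm long up the slope; push its flank sideways
- screwdriver: screwdriver, 193 mm long, lying down; handle 94 mm long and 27 mm thick (24 mm between flats), round shaft 6 mm thick. Origin: under the middle of its length, at the underside of the handle as it lies; its -y axis points to the tip, the handle runs from y +3 to y +96 mm, shaft axis at z +14 mm
- driver_tip (a point): middle of the end of the screwdriver's blade
- pad: flat cork tool pad, 250 x 100 x 4 mm, fixed to the bench. Origin: centre of its underside; x along its length
- letter: loose bystander: L-shaped channel letter of bent strip, 151 x 111 x 40 mm, left of the controller; origin at the centre of its underside
- tape_measure: loose bystander: tape measure, 43 x 73 x 62 mm; origin at the centre of its underside
- pliers: loose bystander: long-nosed pliers, 64 x 169 x 15 mm, lying right of the pad; origin at the centre of the underside
- switch_a: black rocker-switch module, 20.5 mm wide, one of five alike in a row, 22 mm apart, in the window behind the cover (their order differs from start to start); fixed in the controller. Origin: on the pivot line of its white rocker (rocker_a), at mid width, 13 mm behind the outer surface of the sloping face; axes as controller
- switch_b: black rocker-switch module, 20.5 mm wide, one of five alike in a row, 22 mm apart, in the window behind the cover (their order differs from start to start); fixed in the controller. Origin: on the pivot line of its white rocker (rocker_b), at mid width, 13 mm behind the outer surface of the sloping face; axes as controller
- switch_c: black rocker-switch module, 20.5 mm wide, one of five alike in a row, 22 mm apart, in the window behind the cover (their order differs from start to start); fixed in the controller. Origin: on the pivot line of its white rocker (rocker_c), at mid width, 13 mm behind the outer surface of the sloping face; axes as controller
- switch_d: black rocker-switch module, 20.5 mm wide, one of five alike in a row, 22 mm apart, in the window behind the cover (their order differs from start to start); fixed in the controller. Origin: on the pivot line of its white rocker (rocker_d), at mid width, 13 mm behind the outer surface of the sloping face; axes as controller
- switch_e: black rocker-switch module, 20.5 mm wide, one of five alike in a row, 22 mm apart, in the window behind the cover (their order differs from start to start); fixed in the controller. Origin: on the pivot line of its white rocker (rocker_e), at mid width, 13 mm behind the outer surface of the sloping face; axes as controller
- rocker_a (a joint): white dished rocker of switch_a, 15 mm wide, 32 mm long up the slope. +0.28 rad: upper end pressed in; -0.28: lower end in, upper end out. An over-centre spring snaps it to the nearer stop; 2 to 3 N tips it. Pressing spot, mid upper half: when out, 3 mm in front of (x) and 11 mm above (z) the module's origin; a level push to 3 mm behind the origin (+x) presses it fully in
- rocker_b (a joint): white dished rocker of switch_b, 15 mm wide, 32 mm long up the slope. +0.28 rad: upper end pressed in; -0.28: lower end in, upper end out. An over-centre spring snaps it to the nearer stop; 2 to 3 N tips it. Pressing spot, mid upper half: when out, 3 mm in front of (x) and 11 mm above (z) the module's origin; a level push to 3 mm behind the origin (+x) presses it fully in
- rocker_c (a joint): white dished rocker of switch_c, 15 mm wide, 32 mm long up the slope. +0.28 rad: upper end pressed in; -0.28: lower end in, upper end out. An over-centre spring snaps it to the nearer stop; 2 to 3 N tips it. Pressing spot, mid upper half: when out, 3 mm in front of (x) and 11 mm above (z) the module's origin; a level push to 3 mm behind the origin (+x) presses it fully in
- rocker_d (a joint): white dished rocker of switch_d, 15 mm wide, 32 mm long up the slope. +0.28 rad: upper end pressed in; -0.28: lower end in, upper end out. An over-centre spring snaps it to the nearer stop; 2 to 3 N tips it. Pressing spot, mid upper half: when out, 3 mm in front of (x) and 11 mm above (z) the module's origin; a level push to 3 mm behind the origin (+x) presses it fully in
- rocker_e (a joint): white dished rocker of switch_e, 15 mm wide, 32 mm long up the slope. +0.28 rad: upper end pressed in; -0.28: lower end in, upper end out. An over-centre spring snaps it to the nearer stop; 2 to 3 N tips it. Pressing spot, mid upper half: when out, 3 mm in front of (x) and 11 mm above (z) the module's origin; a level push to 3 mm behind the origin (+x) presses it fully in
Mind the look-alikes: they are no part of the job. What is shaped like the screwdriver but grey is not meant.

How it is judged:
On the way, in this order (a step that is already met when the one before it is completed fails the run):
1. the cover is slid at least 50 mm open (value of joint cover above 0.05 m), for 0.1 s.
2. the odd rocker is pressed over, with the screwdriver's tip at it (value of joint rocker_a above 0.22 rad and distance between driver_tip and switch_a below 0.05 m), for 0.05 s.
3. the cover is slid shut again (value of joint cover below 0.005 m), for 0.2 s.
At the end, for the whole second after the job is handed in: All five rockers have their upper ends pressed in (over 0.22 rad), the cover is shut to within 5 mm, and the screwdriver lies at rest on the cork pad, level within about 10 degrees, with the middle of its length over the pad (value of joint each of rocker_a, rocker_b, rocker_c, rocker_d, rocker_e above 0.22 rad and value of joint cover below 0.005 m and contact force between screwdriver and pad above 0.2 N and x of screwdriver in the frame of pad between -0.125 and 0.125 m and y of screwdriver in the frame of pad between -0.05 and 0.05 m and angle between screwdriver's own y axis and vertical between 1.4 and 1.74 rad and linear speed of screwdriver below 0.02 m/s); the robot touches nothing.
It fails at once if one of the other four rockers is tipped (value of joint any of rocker_b, rocker_c, rocker_d, rocker_e below 0.1 rad).
It fails at once if the fingers or the arm press on a switch (contact force between any of the fingers, the arm and switch_a above 0.5 N or contact force between any of the fingers, the arm and switch_b above 0.5 N or contact force between any of the fingers, the arm and switch_c above 0.5 N or contact force between any of the fingers, the arm and switch_d above 0.5 N or contact force between any of the fingers, the arm and switch_e above 0.5 N).
It fails at once if the letter, tape measure or pliers are moved more than 20 mm (distance of any of letter, tape_measure, pliers from where it was at the start of the episode above 0.02 m).
It also fails if it takes over 59 s, if anything falls off the work surface, if the arm or the gripper's body presses on something with over 40 N, if the wrist force passes 120 N, or if a joint passes its speed limit or range.

### The arm

A 6-joint arm with a two-finger parallel gripper is mounted at the origin on a cart in front of the work surface, level with it; the furniture and walls round the work are solid. World frame = base frame: x ahead of the robot, y to its left, z up, the work surface at z = 0. Lengths are in m, angles in rad, forces in N, time in s.
With the tool pointing down it reaches from about 0.375 to 0.75 m from the base axis. Payload 9 kg.
Tool frame: the origin (TCP) lies on the front face of the gripper's body, between the roots of the fingers; the fingertips stand 73 mm ahead of it and the grasp point (between the pads) lies 54 mm ahead of it; z points along the fingers, y is the direction in which the jaws open and shut (so a half turn about z gives the same grasp; the last joint's range is limited). The gripper opens to 85 mm and grips with 20 to 120 N. Pads are 22 mm wide; open, the fingers measure 114 mm over their backs; the gripper's body (76 mm by 85 mm) begins 54 mm behind the grasp point. The pads swing forward as they close: fully open they stand 13 mm farther back than shut.
Start: joints at [1.009, 0.104, 0.097, 1.564, 0, 1.353], TCP at [0.202, 0.565, 0.304] pointing down, gripper open.
Joint ranges: [-2.99, 2.99], [-0.84, 1.86], [-1.1, 1.16], [-1.84, 2.11], [-1.51, 1.56], [-3.14, 3.14]. Speed limits (rad/s): [2.22, 2.22, 2.57, 3.14, 3.14, 3.14].

### API

Orientations are given as a unit quaternion [x, y, z, w].
In Python, from station import manip, optics, sign_off gives the robot as it stands.
- The arm moves only by the tool send_rows, never from a script. Its argument "steps" is a list of rows, each a list of 3 entries, a list of its own where there are three numbers: the shift along the tool's x, y, z in units of 60 mm (1.0 is 60 mm), then the turn about the tool's z in units of 5 degrees (1.0 is 5 degrees), then the closure, from 0 (fully open) to 1 (shut). A call has 1 to 20 rows; each row is the pose to reach, as a shift and turn from the pose measured when the call began, along the tool's axes at that moment; what a row does not reach only later rows make up. A row lasts 1/8 s, in which the tool goes at most 62.5 mm and 10.7 degrees, less where a joint would pass 70% of its speed; a pose out of reach is approached as far as the arm can. A call with a gripper value outside its range is refused whole. The fingers move at their own pace and stop on an object; "squeeze" is the grip in N (left out, the last holds). Time passes only in rows, so rows that repeat a pose let the fingers close. It gives the time, the measured TCP pose, the force and the opening at its end, in the units of the state.
- manip.get_obs(): the state, without advancing time (a new reading comes with each control period).
- optics.grab_frame(name): name is "scene" or "top" or "wrist"; returns a dict with "frame" (384x512x3 uint8, red, green, blue), "range_z" (384x512 float32, m along the optical axis (not along the pixel's ray), 0 where there is no reading), "intrinsics" (3x3 intrinsics, pixels), "R" (3x3) and "t" (3): a world point X has camera coordinates R X + t. Camera axes: x right, y down, z forward; pixel columns grow to the right and rows downward; lengths in m; the calibration is good to about 2 mm. The wrist camera is an equidistant fisheye: a pixel r from the principal point sees the ray r / f radians off the axis. A picture is of the moment at which its call begins.
- sign_off(): hands the job in, once; it reports no verdict.
Trained networks look in the newest picture that a camera, given by its name, has taken for a name from the list of things; names that differ only in an ending like _2 or _b are one class to them, and where a whole thing is asked for, a point or a joint stands for the part that bears it (a point fixed in the world has none). Each returns a list of dicts, best first, with "conf" (0 to 1); they miss things now and then, are a little off and sometimes report something else, mostly with a low value. They report only what shows in the picture. A call takes as long as a camera call. They do not tell look-alikes from the thing itself.
- optics.silhouettes(camera, target): "mask" (384x512 bool, what is visible of it) and "xy" ([column, row] in pixels, amid what is visible of it).
- optics.pinpoint(camera, target): "xy" ([column, row] in pixels: a listed point, or the origin of a listed thing).
The state is a dict: "clock": time; "joints": joint angles; "qvel": joint speeds; "tau": joint torques, N m; "tcp_pos": TCP position; "orientation": TCP orientation; "contact_force": force on the tool from outside, world axes, zero at the start; "ft_torque": the same for the moment, N m; "grip_width": finger opening in m.
Only numpy, scipy, OpenCV 4.12 (cv2) and the standard library are available. Lean on these libraries where they do the work, as an engineer would, in place of code of your own. Each camera call takes 0.05 s, during which the arm holds its last target.

## Working session

There is one attempt and no reset: what is moved stays moved. The work goes in short steps, Python scripts to look and compute and a tool call to move; the robot and the scene stay as the last step left them, time stands still between calls to the robot, and variables do not carry over. Pictures are saved under pics/ and viewed, and the job is handed in when it is done.

Besides the shell and the picture viewer there is one more tool, called after "Request:" by a JSON object that holds its "name" and its "arguments", one argument or row to a line. send_rows: Moves the arm, as the interface text tells. Its arguments: {"type":"object","properties":{"steps":{"type":"array"},"squeeze":{"type":"number"}},"required":["steps"]}

```bash
ls; mkdir -p pics; python3 - <<'E'
from station import manip, optics
import cv2
print(manip.get_obs())
for c in ["scene","top","wrist"]:
    f=optics.grab_frame(c); cv2.imwrite(f"pics/{c}0.png",f["frame"][:,:,::-1])
    print(c,f["intrinsics"].tolist(),f["R"].tolist(),f["t"].tolist())
E
```

```text
pics
{'clock': 0.0, 'joints': array([1.00928968e+00, 1.04732997e-01, 9.64416526e-02, 1.56390720e+00,
       2.72580267e-05, 1.35311301e+00]), 'qvel': array([-0.00053536, -0.00142604,  0.00113735, -0.00010217,  0.00281785,
        0.00011351]), 'tau': array([-1.80019433e-03, -5.56929553e+01,  5.03651798e+01,  1.68803654e-02,
       -3.87725258e-04, -1.82931963e-07]), 'tcp_pos': array([0.20209377, 0.56467742, 0.30308733]), 'orientation': array([ 1.71066116e-01,  9.85259302e-01, -6.43392329e-04, -2.78898078e-04]), 'contact_force': array([ 0.0825874 , -0.62854651, -0.57333456]), 'ft_torque': array([-0.00574612, -0.02334171,  0.01919333]), 'grip_width': 0.08532514465892214}
scene [[462.96283380978315, 0.0, 258.93610332411515], [0.0, 462.96283380978315, 185.2275970453516], [0.0, 0.0, 1.0]] [[0.4126144760774504, 0.9109057544877109, 2.3927077776032684e-05], [0.7128704807009822, -0.3228937603126987, -0.6225393941721888], [-0.5670669906426239, 0.256885822871367, -0.7825884628150476]] [-0.15035067170283245, -0.38969857962418625, 2.3256245953579944]
top [[478.9571015636482, 0.0, 255.04416767535236], [0.0, 478.9571015636482, 197.99821356122402], [0.0, 0.0, 1.0]] [[0.0027718428678522233, -0.9999745448060527, -0.006574695965858485], [-0.9863866190103294, -0.001653043939751671, -0.16443450149863426], [0.16441944752518495, 0.006940978724991852, -0.9863660923256903]] [-0.09005042122538555, 0.5522868913669224, 1.8268617279725143]
wrist [[297.3186396354542, 0.0, 251.50006795010484], [0.0, 297.3186396354542, 191.4836886795202], [0.0, 0.0, 1.0]] [[0.3368523805677989, 0.941557259327927, -0.000633334580026762], [0.9061206906232343, -0.32399161334546034, 0.27198295627902674], [0.25588233180561737, -0.09219198386350715, -0.9623018603229607]] [-0.6000238079660042, -0.035958412977558786, 0.3775781037749875]
```

View pics/scene0.png

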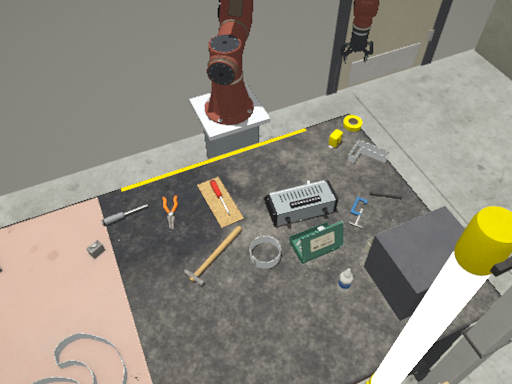

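View pics/top0.png

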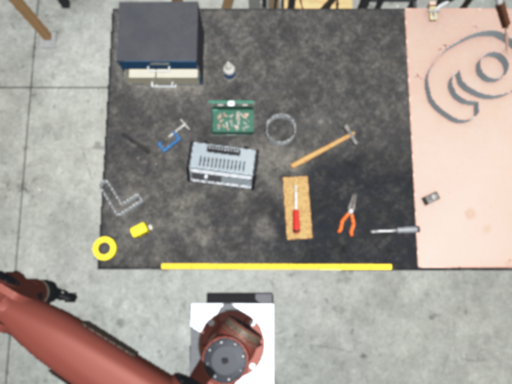

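View pics/wrist0.png

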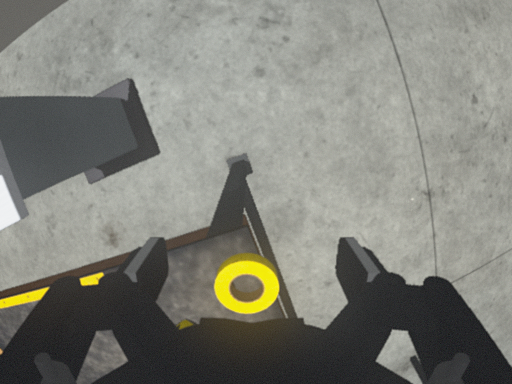

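```bash
cat > h.py <<'E'
import numpy as np, cv2
from station import manip, optics
from scipy.spatial.transform import Rotation as Ro
def grab(c):
    f=optics.grab_frame(c); return f
def unproj(f,uv,z=None,plane=None):
    K=f["intrinsics"];R=np.array(f["R"]);t=np.array(f["t"])
    uv=np.atleast_2d(uv).astype(float)
    d=np.c_[(uv[:,0]-K[0][2])/K[0][0],(uv[:,1]-K[1][2])/K[1][1],np.ones(len(uv))]
    if plane is not None:
        C=-R.T@t; dw=d@R; s=(plane-C[2])/dw[:,2]; return C+dw*s[:,None]
    return (d*np.asarray(z)[:,None]-t)@R
def cloud(f):
    h,w=f["range_z"].shape
    v,u=np.mgrid[:h,:w]
    P=unproj(f,np.c_[u.ravel(),v.ravel()],f["range_z"].ravel()).reshape(h,w,3)
    P[f["range_z"]==0]=np.nan
    return P
def proj(f,X):
    c=np.atleast_2d(X)@np.array(f["R"]).T+f["t"]; K=f["intrinsics"]
    return np.c_[c[:,0]/c[:,2]*K[0][0]+K[0][2],c[:,1]/c[:,2]*K[1][1]+K[1][2]]
E
python3 - <<'E'
from h import *
for c in ["top","scene"]:
    f=grab(c);P=cloud(f)
    im=f["frame"][:,:,::-1].copy()
    (x0,x1,y0,y1)=(170,330,120,260) if c=="top" else (180,380,150,270)
    cv2.imwrite(f"pics/{c}_crop.png",cv2.resize(im[y0:y1,x0:x1],None,fx=4,fy=4,interpolation=cv2.INTER_CUBIC)[:600,:800])
    for n in ["controller","screwdriver","pad","cover","pliers","tape_measure","letter"]:
        for r in optics.silhouettes(c,n)[:2]:
            m=r["mask"]; q=P[m]; q=q[~np.isnan(q[:,0])]
            hi=q[q[:,2]>np.percentile(q[:,2],5)]
            rect=cv2.minAreaRect((q[:,:2]*1000).astype(np.float32))
            print(c,n,round(r["conf"],2),r["xy"],m.sum(),q.mean(0).round(3),np.percentile(q[:,2],[5,50,95]).round(3),[np.round(k,0).tolist() for k in rect])
    for n in ["controller","cover_bar","screwdriver","driver_tip","pad"]:
        for r in optics.pinpoint(c,n)[:2]: print(c,n,r, unproj(f,r["xy"],plane=0.014).round(3))
E
```

```text
top controller 0.59 [220.8, 163.4] 2773 [0.679 0.039 0.075] [0.029 0.083 0.099] [[695.0, 46.0], [288.0, 173.0], 83.0]
top screwdriver 0.77 [297.0, 219.7] 136 [ 0.465 -0.25   0.028] [0.018 0.028 0.037] [[466.0, -250.0], [24.0, 92.0], 89.0]
top screwdriver 0.53 [409.7, 229.3] 185 [ 0.435 -0.683  0.022] [0.004 0.023 0.033] [[436.0, -644.0], [29.0, 186.0], 2.0]
top pad 0.87 [298.6, 207.6] 1574 [ 0.526 -0.256  0.006] [-0.003  0.005  0.018] [[525.0, -257.0], [258.0, 108.0], 4.0]
top cover 0.62 [205.2, 176.6] 185 [0.637 0.105 0.053] [0.036 0.052 0.071] [[632.0, 104.0], [117.0, 30.0], 81.0]
top pliers 0.57 [351.3, 214.6] 278 [ 0.493 -0.463  0.011] [-0.002  0.012  0.022] [[498.0, -470.0], [61.0, 167.0], 71.0]
top pliers 0.32 [296.9, 221.4] 147 [ 0.466 -0.25   0.028] [0.018 0.028 0.037] [[512.0, -250.0], [24.0, 184.0], 89.0]
top tape_measure 0.71 [140.7, 229.1] 214 [0.428 0.351 0.052] [0.006 0.059 0.069] [[430.0, 352.0], [38.0, 70.0], 29.0]
top letter 0.51 [116.4, 193.4] 227 [0.57  0.452 0.016] [-0.001  0.019  0.041] [[624.0, 605.0], [510.0, 100.0], 65.0]
top controller {'xy': [220.5, 165.1], 
[... 975 characters left out ...]
scene tape_measure 0.72 [338.0, 137.0] 201 [0.439 0.351 0.039] [0.001 0.046 0.065] [[418.0, 379.0], [46.0, 137.0], 32.0]
scene letter 0.76 [369.6, 148.9] 339 [0.556 0.466 0.021] [0.001 0.022 0.041] [[564.0, 461.0], [149.0, 157.0], 41.0]
scene controller {'xy': [298.5, 202.4], 'conf': 0.8} [[0.678 0.04  0.014]]
scene screwdriver {'xy': [124.3, 212.3], 'conf': 0.51} [[ 0.427 -0.638  0.014]]
scene screwdriver {'xy': [219.4, 199.2], 'conf': 0.42} [[ 0.526 -0.256  0.014]]
scene driver_tip {'xy': [228.0, 218.1], 'conf': 0.72} [[ 0.63  -0.259  0.014]]
scene driver_tip {'xy': [145.5, 205.1], 'conf': 0.65} [[ 0.427 -0.548  0.014]]
scene pad {'xy': [219.3, 202.1], 'conf': 0.8} [[ 0.54  -0.262  0.014]]
```

View pics/top_crop.png

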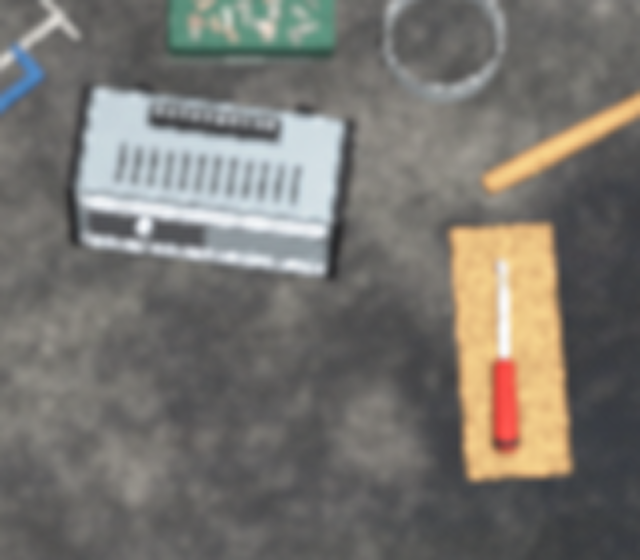

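View pics/scene_crop.png

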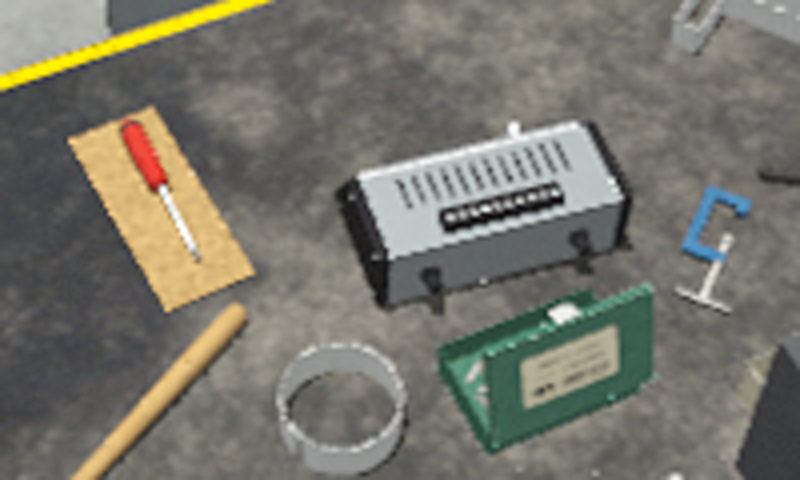

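Candidates for the screwdriver are the red-handled one on the cork pad at top (297,210) and the grey one off the pad at top (400,230). I choose the red one: the crop shows a red handle on cork. The controller is yawed about -6.5°. I'll move to a viewing pose in front of it.

Request:
{"name": "send_rows", "arguments": {
  "steps": [
    [[-7.4, -5.9, 0.9], -2.6, 1],
    [[-7.4, -5.9, 0.9], -2.6, 1],
    [[-7.4, -5.9, 0.9], -2.6, 1],
    [[-7.4, -5.9, 0.9], -2.6, 1],
    [[-7.4, -5.9, 0.9], -2.6, 1],
    [[-7.4, -5.9, 0.9], -2.6, 1],
    [[-7.4, -5.9, 0.9], -2.6, 1],
    [[-7.4, -5.9, 0.9], -2.6, 1],
    [[-7.4, -5.9, 0.9], -2.6, 1],
    [[-7.4, -5.9, 0.9], -2.6, 1],
    [[-7.4, -5.9, 0.9], -2.6, 1],
    [[-7.4, -5.9, 0.9], -2.6, 1],
    [[-7.4, -5.9, 0.9], -2.6, 1]
  ]
}}

```text
clock: 3.08
tcp_pos: [0.5006, 0.0832, 0.2503]
orientation: [0.057, 0.998, 0.0, 0.0]
contact_force: [1.3, 0.4, 0.0]
grip_width: 0.0
```

```bash
cat >> h.py <<'E'
def wcloud(f):
    K=f["intrinsics"];h,w=f["range_z"].shape
    v,u=np.mgrid[:h,:w]
    P=wun(f,np.c_[u.ravel(),v.ravel()],f["range_z"].ravel()).reshape(h,w,3)
    P[f["range_z"]==0]=np.nan
    return P
def wray(f,uv):
    K=f["intrinsics"];uv=np.atleast_2d(uv).astype(float)
    D=np.array([0,0,0,0.])
    d=np.c_[uv[:,0]-K[0][2],uv[:,1]-K[1][2]]; r=np.hypot(d[:,0],d[:,1])+1e-9
    th=r/K[0][0]
    return np.c_[d[:,0]/r*np.sin(th),d[:,1]/r*np.sin(th),np.cos(th)]
def wun(f,uv,z):
    d=wray(f,uv); c=d/d[:,2:]*np.asarray(z)[:,None]
    return (c-np.array(f["t"]))@np.array(f["R"])
def wproj(f,X):
    c=np.atleast_2d(X)@np.array(f["R"]).T+f["t"];K=f["intrinsics"]
    rr=np.hypot(c[:,0],c[:,1]);th=np.arctan2(rr,c[:,2])
    return np.c_[c[:,0]/rr*th*K[0][0]+K[0][2],c[:,1]/rr*th*K[0][0]+K[1][2]]
def st():
    o=manip.get_obs(); R=Ro.from_quat(o["orientation"]).as_matrix()
    print("clk",round(o["clock"],2),"tcp",o["tcp_pos"].round(4),"yax",R[:,1].round(3),"zax",R[:,2].round(3),"F",o["contact_force"].round(1),"w",round(o["grip_width"],4),"q",o["joints"].round(2))
    return o,R
def go(target,yaw=None):
    """tool-unit shift to world target; yaw=angle(deg) of tool y from world y, toward +x"""
    o,R=st(); d=R.T@(np.array(target)-o["tcp_pos"])/0.06
    cur=np.degrees(np.arctan2(R[0,1],R[1,1]))
    print("shift units",d.round(2),"turn", None if yaw is None else round((yaw-cur)/5,2),"curyaw",round(cur,2))
E
python3 - <<'E'
from h import *
o,R=st()
f=grab("wrist"); cv2.imwrite("pics/w1.png",f["frame"][:,:,::-1])
C=-np.array(f["R"]).T@f["t"]; print("cam in tool",R.T@(C-o["tcp_pos"]))
for n in ["cover","controller"]:
  for r in optics.silhouettes("wrist",n)[:2]: print(n,r["conf"],r["xy"],r["mask"].sum())
for n in ["controller","cover_bar"]:
  print(n,optics.pinpoint("wrist",n)[:2])
P=wcloud(f); np.save("P1.npy",P)
E
```

```text
clk 3.08 tcp [0.5006 0.0832 0.2503] yax [0.115 0.993 0.   ] zax [ 0.001  0.    -1.   ] F [1.3 0.4 0. ] w 0.0 q [-0.09 -0.18 -0.28  1.47  0.    0.02]
cam in tool [ 0.0681329   0.00013708 -0.06949683]
cover 0.72 [252.1, 312.7] 176
controller 0.79 [156.9, 270.1] 1281
controller [{'xy': [237.4, 307.3], 'conf': 0.7}, {'xy': [24.7, 215.5], 'conf': 0.35}]
cover_bar []
```

View pics/w1.png

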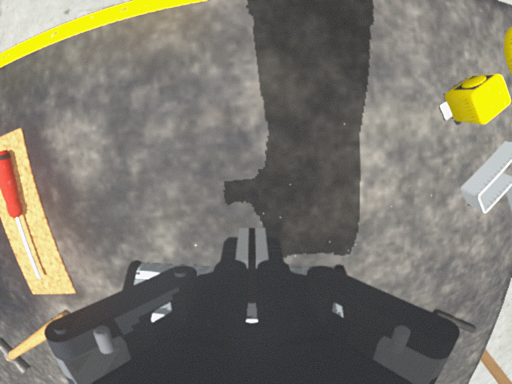

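```bash
python3 -c "
from h import *
go([0.45,0.03,0.23],83.5)"
```

```text
clk 3.33 tcp [0.5008 0.0824 0.25  ] yax [0.116 0.993 0.   ] zax [ 0.  0. -1.] F [-0.4  0.2  0.2] w -0.0001 q [-0.1  -0.18 -0.28  1.47  0.    0.02]
shift units [ 0.74 -0.97  0.33] turn 15.37 curyaw 6.66
```

Request:
{"name": "send_rows", "arguments": {
  "steps": [
    [[0.7, -1, 0.3], 15.4, 1],
    [[0.7, -1, 0.3], 15.4, 1],
    [[0.7, -1, 0.3], 15.4, 1],
    [[0.7, -1, 0.3], 15.4, 1],
    [[0.7, -1, 0.3], 15.4, 1],
    [[0.7, -1, 0.3], 15.4, 1],
    [[0.7, -1, 0.3], 15.4, 1],
    [[0.7, -1, 0.3], 15.4, 1],
    [[0.7, -1, 0.3], 15.4, 1],
    [[0.7, -1, 0.3], 15.4, 1]
  ]
}}

```text
clock: 4.58
tcp_pos: [0.4521, 0.0277, 0.232]
orientation: [0.666, 0.746, 0.0, 0.0]
contact_force: [0.5, -0.3, -0.7]
grip_width: 0.0
```

```bash
python3 - <<'E'
from h import *
o,R=st()
f=grab("wrist"); cv2.imwrite("pics/w2.png",f["frame"][:,:,::-1])
for n in ["cover","controller"]:
  for r in optics.silhouettes("wrist",n)[:2]: print(n,r["conf"],r["xy"],r["mask"].sum())
for n in ["controller","cover_bar"]:
  print(n,optics.pinpoint("wrist",n)[:2])
P=wcloud(f); np.save("P2.npy",P)
import pickle; pickle.dump(f,open("f2.pkl","wb"))
E
```

```text
clk 4.58 tcp [0.4521 0.0277 0.232 ] yax [0.994 0.113 0.   ] zax [ 0.  0. -1.] F [ 0.5 -0.3 -0.7] w 0.0 q [-0.23 -0.36 -0.46  1.47  0.    1.23]
cover 0.82 [447.7, 135.9] 4458
controller 0.83 [449.7, 200.9] 28150
controller 0.42 [447.5, 136.1] 4542
controller [{'xy': [442.4, 189.4], 'conf': 0.74}, {'xy': [447.6, 131.8], 'conf': 0.59}]
cover_bar [{'xy': [447.8, 131.9], 'conf': 0.93}]
```

View pics/w2.png

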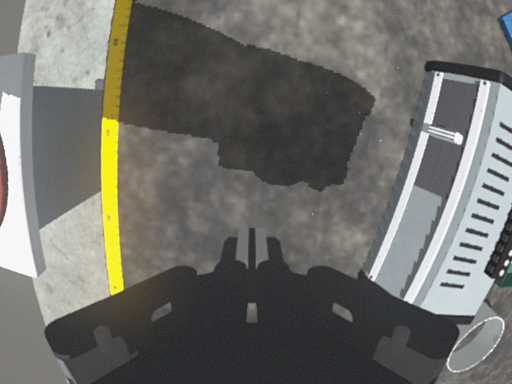

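```bash
python3 - <<'E'
from h import *
import pickle
f=pickle.load(open("f2.pkl","rb"));P=np.load("P2.npy")
# RANSAC-ish: fit slope plane and top plane in region near controller
m=(~np.isnan(P[...,0]))&(P[...,0]>0.55)&(P[...,0]<0.85)&(abs(P[...,1]-0.05)<0.2)&(P[...,2]>0.02)
m[255:,:]&=False
Q=P[m]
top=Q[abs(Q[:,2]-np.median(Q[Q[:,2]>0.075][:,2]))<0.006]; print("top z",np.median(top[:,2]),len(top))
bed=P[200:240,150:200].reshape(-1,3);print("bench z",np.nanmedian(P[100:200,200:340,2]))
# slope: use rail colours -> all points z .02-.08, fit yaw/offset with known 60deg slope using grey fixed face (below cover region)
from scipy.optimize import least_squares
s=Q[(Q[:,2]>0.022)&(Q[:,2]<0.08)]
def res(p):
    th,c=p; n=np.array([np.cos(th),np.sin(th)])
    return ((s[:,:2]@n)-( -0.070+(s[:,2]-0.015)*(0.04/0.07))-c)*0.866
r=least_squares(res,[-0.11,0.69],loss="soft_l1",f_scale=0.001)
print("yaw deg",np.degrees(r.x[0]),"c",r.x[1], "resid pct",np.percentile(res(r.x),[5,25,50,75,95]))
th=r.x[0]; v=np.array([-np.sin(th),np.cos(th)])
yy=Q[:,:2]@v; print("y extent",np.percentile(yy,[0.1,1,99,99.9]))
yc=np.sort(yy[Q[:,2]>0.03]); print(yc[-30::6])
r2=optics
# bar: points protruding most
pr=(P[...,:2]@np.array([np.cos(th),np.sin(th)]))-(-0.070+(P[...,2]-0.015)*(0.04/0.07))-r.x[1]
b=m&(pr*0.866<-0.012)&(P[...,2]>0.03)
B=P[b]; print("bar n",b.sum(), B.mean(0), "y'",np.percentile(B[:,:2]@v,[5,50,95]),"out",np.percentile(pr[b]*.866,[2,50]),np.argwhere(b).mean(0))
for (u,vv) in [(429,62),(443,70),(482,80),(416,187),(442,193),(447,132),(510,75)]:
    p=P[vv,u]; print((u,vv),p.round(4),"ctl n",p[:2]@[np.cos(th),np.sin(th)]-r.x[1],"y'",p[:2]@v)
E
```

```text
top z 0.08430812822353867 7026
bench z -0.0005254628910847333
yaw deg -6.134117526331372 c 0.6741199428307929 resid pct [-5.09645042e-03 -1.96248650e-03 -1.21176947e-05  2.02167555e-03
  4.45554240e-03]
y extent [0.03161419 0.04176582 0.2474112  0.25011439]
[0.24982311 0.24992289 0.25000517 0.25026767 0.25048168]
bar n 340 [0.62444739 0.1055601  0.06074781] y' [0.16727496 0.17165879 0.17621799] out [-0.02004536 -0.01820865] [133.01176471 442.95882353]
(429, 62) [0.6311 0.1826 0.009 ] ctl n -0.06613922354487989 y' 0.24897386207145347
(443, 70) [0.6377 0.1733 0.0288] ctl n -0.05860729553035593 y' 0.2404367466983195
(482, 80) [0.658  0.166  0.0716] ctl n -0.037669513917088726 y' 0.2353879658375397
(416, 187) [0.6249 0.0449 0.0314] ctl n -0.057557152203341566 y' 0.11143736670515053
(442, 193) [0.6385 0.0485 0.0613] ctl n -0.04444307491054966 y' 0.11644959965865329
(447, 132) [0.6266 0.1073 0.0644] ctl n -0.06261391803756455 y' 0.17360448739470313
(510, 75) [7.798e-01 2.116e-01 6.000e-04] ctl n 0.07857121338517548 y' 0.2937182733546487
```

```bash
python3 -c "
import cv2
im=cv2.imread('pics/w2.png')[50:300,350:512]
cv2.imwrite('pics/w2c.png',cv2.resize(im,None,fx=2.4,fy=2.4,interpolation=cv2.INTER_CUBIC))"
```

```text
(no output)
```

View pics/w2c.png

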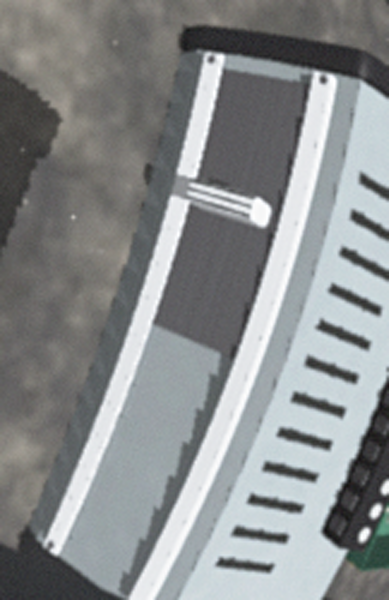

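```bash
cat >> h.py <<'E'
TH=np.radians(-6.13); NX=np.array([np.cos(TH),np.sin(TH)]); NV=np.array([-np.sin(TH),np.cos(TH)])
CX=0.674; CY=0.113
def ctl(x,y,z): # controller mm -> world
    xy=NX*(CX+x/1000)+NV*(CY+y/1000); return np.array([xy[0],xy[1],z/1000])
def toctl(p):
    p=np.asarray(p); return np.array([(p[:2]@NX-CX)*1000,(p[:2]@NV-CY)*1000,p[2]*1000])
E
python3 - <<'E'
from h import *
go(ctl(-72,94,180),6.13); go(ctl(-72,94,125)); 
E
```

```text
clk 4.83 tcp [0.4522 0.0277 0.232 ] yax [0.994 0.111 0.   ] zax [ 0.  0. -1.] F [ 0.5 -0.5 -0.3] w 0.0001 q [-0.23 -0.36 -0.46  1.47  0.    1.23]
shift units [1.57 3.   0.87] turn -15.5 curyaw 83.62
clk 4.83 tcp [0.4522 0.0277 0.232 ] yax [0.994 0.111 0.   ] zax [ 0.  0. -1.] F [ 0.5 -0.5 -0.3] w 0.0001 q [-0.23 -0.36 -0.46  1.47  0.    1.23]
shift units [1.57 3.   1.78] turn None curyaw 83.62
```

Request:
{"name": "send_rows", "arguments": {
  "steps": [
    [[1.57, 3, 0.85], -15.5, 1],
    [[1.57, 3, 0.85], -15.5, 1],
    [[1.57, 3, 0.85], -15.5, 1],
    [[1.57, 3, 0.85], -15.5, 1],
    [[1.57, 3, 0.85], -15.5, 1],
    [[1.57, 3, 0.85], -15.5, 1],
    [[1.57, 3, 0.85], -15.5, 1],
    [[1.57, 3, 0.85], -15.5, 1],
    [[1.57, 3, 0.85], -15.5, 1],
    [[1.57, 3, 0.85], -15.5, 1]
  ]
}}

```text
clock: 6.08
tcp_pos: [0.6206, 0.1413, 0.181]
orientation: [0.054, 0.999, 0.0, 0.0]
contact_force: [-0.7, -0.8, 0.0]
grip_width: -0.0001
```

```bash
python3 - <<'E'
from h import *
o,R=st(); print(toctl(o["tcp_pos"]))
go(ctl(-72,94,125),6.13); go(ctl(-72,-28,125)); 
E
```

```text
clk 6.08 tcp [0.6206 0.1413 0.181 ] yax [0.108 0.994 0.   ] zax [ 0.  0. -1.] F [-0.7 -0.8  0. ] w -0.0001 q [0.02 0.23 0.01 1.35 0.   0.13]
[-72.06236392  93.7148507  180.95994104]
clk 6.08 tcp [0.6206 0.1413 0.181 ] yax [0.108 0.994 0.   ] zax [ 0.  0. -1.] F [-0.7 -0.8  0. ] w -0.0001 q [0.02 0.23 0.01 1.35 0.   0.13]
shift units [-0.    0.    0.93] turn -0.01 curyaw 6.17
clk 6.08 tcp [0.6206 0.1413 0.181 ] yax [0.108 0.994 0.   ] zax [ 0.  0. -1.] F [-0.7 -0.8  0. ] w -0.0001 q [0.02 0.23 0.01 1.35 0.   0.13]
shift units [-0.   -2.03  0.93] turn None curyaw 6.17
```

Request:
{"name": "send_rows", "arguments": {
  "steps": [
    [[0, 0, 0.5], 0, 1],
    [[0, 0, 0.93], 0, 1],
    [[0, 0, 0.93], 0, 1],
    [[0, -0.2, 0.93], 0, 1],
    [[0, -0.4, 0.93], 0, 1],
    [[0, -0.6, 0.93], 0, 1],
    [[0, -0.8, 0.93], 0, 1],
    [[0, -1, 0.93], 0, 1]
  ]
}}

```text
clock: 7.08
tcp_pos: [0.6141, 0.0807, 0.1256]
orientation: [0.054, 0.999, 0.0, 0.0]
contact_force: [-1.4, 2.5, 2.8]
grip_width: 0.0001
```

```bash
python3 - <<'E'
from h import *
o,R=st(); print(toctl(o["tcp_pos"]))
f=grab("wrist"); cv2.imwrite("pics/w3.png",f["frame"][:,:,::-1])
E
```

```text
clk 7.08 tcp [0.6141 0.0807 0.1256] yax [0.108 0.994 0.   ] zax [ 0.001  0.    -1.   ] F [-1.4  2.5  2.8] w 0.0001 q [-0.08  0.21 -0.12  1.25  0.    0.03]
[-72.01490235  32.80390507 125.60382761]
```

View pics/w3.png

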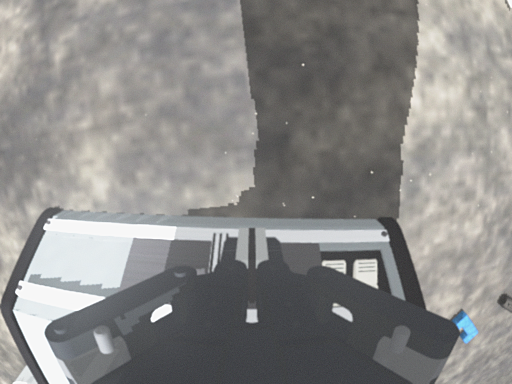

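The cover is moving: its bar is at (217,250), left of the fingers, and the first rockers show at (334,268) and (366,272). I'll keep pushing.

Request:
{"name": "send_rows", "arguments": {
  "steps": [
    [[0, -0.2, 0], 0, 1],
    [[0, -0.4, 0], 0, 1],
    [[0, -0.6, 0], 0, 1],
    [[0, -0.8, 0], 0, 1],
    [[0, -0.92, 0], 0, 1],
    [[0, -1.0, 0], 0, 1],
    [[0, -1.0, 0], 0, 1]
  ]
}}

```text
clock: 8.0
tcp_pos: [0.6076, 0.0195, 0.1254]
orientation: [0.055, 0.999, -0.0, 0.0]
contact_force: [0.4, 0.8, -0.2]
grip_width: -0.0001
```

```bash
python3 - <<'E'
from h import *
o,R=st(); print(toctl(o["tcp_pos"]))
go([0.45,0.03,0.23],83.5)
E
```

```text
clk 8.0 tcp [0.6076 0.0195 0.1254] yax [ 0.109  0.994 -0.001] zax [ 0.    -0.001 -1.   ] F [ 0.4  0.8 -0.2] w -0.0001 q [-0.18  0.17 -0.15  1.24 -0.   -0.07]
[-71.97300251 -28.73951218 125.42602072]
clk 8.0 tcp [0.6076 0.0195 0.1254] yax [ 0.109  0.994 -0.001] zax [ 0.    -0.001 -1.   ] F [ 0.4  0.8 -0.2] w -0.0001 q [-0.18  0.17 -0.15  1.24 -0.   -0.07]
shift units [ 2.63 -0.11 -1.74] turn 15.45 curyaw 6.26
```

Request:
{"name": "send_rows", "arguments": {
  "steps": [
    [[0.5, 0.05, -0.2], 0, 1],
    [[1.3, 0, -1.0], 0, 1],
    [[2.2, -0.1, -1.7], 4, 1],
    [[2.6, -0.1, -1.7], 15.4, 1],
    [[2.6, -0.1, -1.7], 15.4, 1],
    [[2.6, -0.1, -1.7], 15.4, 1],
    [[2.6, -0.1, -1.7], 15.4, 1],
    [[2.6, -0.1, -1.7], 15.4, 1],
    [[2.6, -0.1, -1.7], 15.4, 1],
    [[2.6, -0.1, -1.7], 15.4, 1],
    [[2.6, -0.1, -1.7], 15.4, 1]
  ]
}}

```text
clock: 9.38
tcp_pos: [0.4519, 0.0307, 0.2275]
orientation: [0.663, 0.749, -0.0, 0.001]
contact_force: [0.8, -0.6, 0.6]
grip_width: 0.0001
```

```bash
python3 - <<'E'
from h import *
import pickle
o,R=st()
f=grab("wrist"); cv2.imwrite("pics/w4.png",f["frame"][:,:,::-1]); pickle.dump(f,open("f4.pkl","wb"))
im=f["frame"][50:300,350:512,::-1]
cv2.imwrite('pics/w4c.png',cv2.resize(im,None,fx=2.4,fy=2.4,interpolation=cv2.INTER_CUBIC))
P=wcloud(f); np.save("P4.npy",P)
for n in ["switch_a","rocker_a","cover"]:
  for r in optics.silhouettes("wrist",n)[:6]:
    p=P[r["mask"]]; p=np.nanmedian(p,0); print(n,round(r["conf"],2),r["xy"],r["mask"].sum(),toctl(p).round(1))
for n in ["switch_a","cover_bar"]:
  for r in optics.pinpoint("wrist",n)[:6]:
    u,v=np.round(r["xy"]).astype(int); print(n,r,toctl(P[v,u]).round(1))
E
```

```text
clk 9.38 tcp [0.4519 0.0307 0.2275] yax [0.993 0.121 0.   ] zax [ 0.001 -0.001 -1.   ] F [ 0.8 -0.6  0.6] w 0.0001 q [-0.22 -0.36 -0.47  1.46 -0.    1.23]
switch_a 0.9 [448.1, 161.9] 596 [-38.7  40.2  41.9]
switch_a 0.86 [459.6, 122.4] 614 [-36.6  83.9  43. ]
switch_a 0.72 [441.9, 182.9] 495 [-37.8  19.7  43.4]
switch_a 0.67 [457.1, 137.6] 645 [-37.7  62.   42.5]
rocker_a 0.81 [442.4, 181.5] 426 [-38.4  18.3  43.5]
rocker_a 0.8 [462.5, 118.3] 400 [-36.7  84.1  43.4]
rocker_a 0.77 [449.5, 161.0] 345 [-39.1  41.   42.9]
rocker_a 0.69 [453.9, 142.2] 387 [-37.7  62.   43.5]
rocker_a 0.59 [465.9, 98.2] 426 [-36.4 106.   43.8]
cover 0.85 [416.1, 237.4] 4143 [-53.5 -41.6  52.4]
cover 0.18 [465.4, 99.2] 608 [-36.4 105.7  42.8]
switch_a {'xy': [462.5, 122.3], 'conf': 0.86} [-35.2  82.8  43.9]
switch_a {'xy': [467.4, 99.2], 'conf': 0.79} [-36.2 107.6  44.9]
switch_a {'xy': [457.6, 141.0], 'conf': 0.75} [-36.3  62.4  46.4]
switch_a {'xy': [442.7, 184.3], 'conf': 0.63} [-37.7  15.5  44.4]
switch_a {'xy': [449.9, 163.7], 'conf': 0.62} [-39.   37.3  47.3]
cover_bar {'xy': [413.7, 240.7], 'conf': 0.82} [-65.2 -43.2  66.7]
```

View pics/w4c.png

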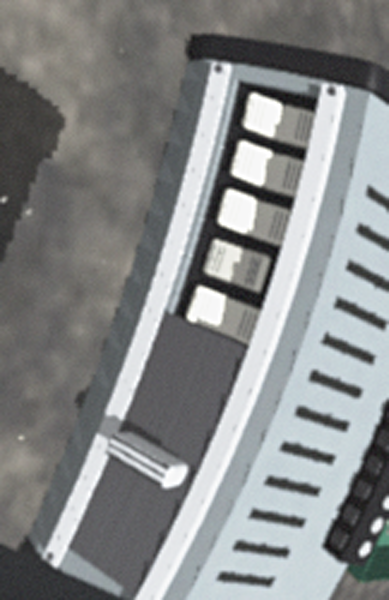

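```bash
python3 - <<'E'
from h import *
P=np.load("P4.npy"); Q=P[40:230,380:].reshape(-1,3); Q=Q[~np.isnan(Q[:,0])]
x=(Q[:,:2]@NX-CX)*1000; y=(Q[:,:2]@NV-CY)*1000; z=Q[:,2]*1000
face=-70+(z-15)*0.5714; dep=(x-face)*0.866; s=(x+50)*.5+(z-49)*.866
for c in [18,40,62,84,106]:
    print(c,[(round(float(np.median(dep[k])),1),int(k.sum())) for lo,hi in [(-16,-11),(-11,-5),(-5,0),(0,5),(5,11),(11,16)] for k in [(abs(y-c)<5)&(s>lo)&(s<hi)]])
k=(dep<1)&(dep>-4);
for c in [-20,0,122]: 
  k=(abs(y-c)<4); print(c,[round(float(np.median(dep[k&(s>a)&(s<a+5)])),1) for a in range(-35,30,5)])
E
```

```text
18 [(6.5, 15), (7.9, 63), (11.4, 47), (13.3, 44), (13.6, 53), (13.8, 43)]
40 [(14.3, 34), (13.9, 46), (14.0, 41), (12.5, 35), (9.1, 38), (8.8, 77)]
62 [(7.6, 14), (8.6, 61), (11.5, 49), (13.9, 47), (14.5, 49), (14.6, 44)]
84 [(7.8, 7), (8.7, 61), (11.9, 51), (14.8, 45), (14.9, 50), (15.1, 42)]
106 [(8.2, 4), (9.0, 57), (12.3, 46), (14.5, 43), (15.5, 51), (15.6, 42)]
-20 [1.9, -3.9, -3.4, -2.2, -1.9, -2.1, -1.9, -1.7, -2.0, -1.9, -1.8, -3.3, -4.0]
0 [2.0, -3.8, -3.4, -1.5, -1.9, -1.4, -1.4, -1.5, -1.7, -1.5, -1.4, -2.9, -3.7]
122 [5.3, -1.2, -0.2, 6.0, 6.3, 6.1, 5.6, 6.0, 6.1, 5.7, 6.0, 5.0, -0.8]
```

```bash
python3 - <<'E'
from h import *
from scipy.optimize import least_squares
P=np.load("P4.npy"); Q=P[40:230,380:].reshape(-1,3); Q=Q[~np.isnan(Q[:,0])]
def co(th,c,Q):
    x=(Q[:,:2]@[np.cos(th),np.sin(th)]-c)*1000; y=(Q[:,:2]@[-np.sin(th),np.cos(th)]-CY)*1000; z=Q[:,2]*1000
    face=-70+(z-15)*0.5714; return x,y,z,(x-face)*.866,(x+50)*.5+(z-49)*.866
x,y,z,dep,s=co(TH,CX,Q)
A=Q[(abs(s-7.5)<5)&(((abs(y-18)<5))|(abs(y-62)<5)|(abs(y-84)<5)|(abs(y-106)<5))]
r=least_squares(lambda p:co(p[0],p[1],A)[3]-14.5,[TH,CX],loss="soft_l1",f_scale=0.5)
print("rocker yaw",np.degrees(r.x[0]),r.x[1])
B=Q[(abs(s+27)<3)&(y>0)&(y<115)&(dep<0)]
r2=least_squares(lambda p:co(p[0],p[1],B)[3]+3.5,[TH,CX],loss="soft_l1",f_scale=0.5)
print("rail yaw",np.degrees(r2.x[0]),r2.x[1],len(B))
k=(abs(y-40)<6)&(s>4)&(s<12); print("odd upper pts world",np.median(Q[k],0),k.sum())
for zc in [44,48,52,54,56]:
    kk=(abs(y-40)<6)&(abs(z-zc)<2); print(zc,np.median(Q[kk],0).round(4),kk.sum(), x[kk].mean())
f=np.load("f4.pkl",allow_pickle=True)
for r_ in [0]:
    for t in ["rocker_a"]: pass
E
```

```text
rocker yaw -7.47868539189271 0.6696933410481933
rail yaw -7.638719515215052 0.6705197504517065 492
odd upper pts world [0.64842688 0.08409141 0.05178791] 67
44 [0.6485 0.0833 0.0441] 28 -38.325024337525726
48 [0.6488 0.0848 0.0478] 31 -36.33285790512105
52 [0.65   0.0836 0.0521] 62 -32.83262889068137
54 [0.6488 0.0827 0.0531] 43 -33.88556137803455
56 [0.6487 0.0837 0.0572] 46 -36.939766432922
```

```bash
sed -i 's/^TH=.*radians(-6.13)/TH=np.radians(-7.5)/; s/^CX=0.674; CY=0.113/CX=0.670; CY=0.113/' h.py; python3 - <<'E'
from h import *
P=np.load("P4.npy"); 
f=np.load("f4.pkl",allow_pickle=True)
im=f["frame"].astype(int); br=im.min(2)
x=(P[...,:2]@NX-CX)*1000; y=(P[...,:2]@NV-CY)*1000; z=P[...,2]*1000
dep=(x-(-70+(z-15)*.5714))*.866; s=(x+50)*.5+(z-49)*.866
m=(dep>5)&(dep<17)&(y>0)&(y<125)&(abs(s)<18)
# brightness profile along y
for a in range(4,122,2):
    k=m&(abs(y-a-1)<1)&(s>-12)&(s<12); print(a+1,int(np.mean(br[k])) if k.sum() else None,end="; ")
print()
B=P[(dep<-12)&(y<0)&(y>-80)&(z>40)]; print("bar y", np.percentile((B[:,:2]@NV-CY)*1000,[5,50,95]),len(B))
print("press spot world nominal", ctl(-41.7,40,53.5))
kk=m&(abs(y-40)<5)&(s>5)&(s<13)&(br>100); print("meas upper spot",np.median(P[kk],0),toctl(np.median(P[kk],0)),kk.sum())
E
```

```text
5 None; 7 None; 9 None; 11 None; 13 None; 15 None; 17 None; 19 None; 21 None; 23 None; 25 None; 27 156; 29 199; 31 203; 33 197; 35 198; 37 200; 39 197; 41 199; 43 34; 45 32; 47 49; 49 169; 51 172; 53 170; 55 165; 57 173; 59 174; 61 181; 63 164; 65 40; 67 29; 69 72; 71 204; 73 204; 75 199; 77 204; 79 201; 81 198; 83 203; 85 206; 87 65; 89 31; 91 70; 93 206; 95 201; 97 202; 99 200; 101 196; 103 192; 105 206; 107 204; 109 74; 111 30; 113 92; 115 204; 117 198; 119 195; 121 203; 
bar y [-31.26570479 -11.67025753  -1.49427806] 39266
press spot world nominal [0.64289531 0.06968146 0.0535    ]
meas upper spot [0.65061691 0.06667733 0.04940894] [-33.65234136  38.02944366  49.40893766] 42
```

```bash
sed -i 's/CY=0.113/CY=0.1312/' h.py; python3 - <<'E'
from h import *
P=np.load("P4.npy"); 
f=np.load("f4.pkl",allow_pickle=True)
br=f["frame"].astype(int).min(2)
x=(P[...,:2]@NX-CX)*1000; y=(P[...,:2]@NV-CY)*1000; z=P[...,2]*1000
dep=(x-(-70+(z-15)*.5714))*.866; s=(x+50)*.5+(z-49)*.866
for c in [16,38,60,82,104]:
    k0=(abs(y-c)<5)&(abs(s)<16)&(dep>3)
    print(c,[(round(float(np.median(dep[k])),1),int(k.sum())) for lo,hi in [(-16,-11),(-11,-5),(-5,0),(0,5),(5,11),(11,16)] for k in [k0&(s>lo)&(s<hi)]])
for zc in range(34,64,3):
    k=(abs(y-38)<5)&(abs(z-zc)<1.5)&(dep>3)&(dep<17)&(br>80)
    if k.sum(): print(zc,np.median(x[k]).round(1),k.sum())
k=(dep<-15)&(y<0)&(y>-80)&(z>40)&(x>-80); print("bar y",np.percentile(y[k],[5,50,95]),k.sum())
print("press spot world nominal", ctl(-41.7,38,53.5))
# pad / screwdriver
f=grab("top"); P=cloud(f)
for n in ["screwdriver","pad"]:
    r=optics.silhouettes("top",n)[0]; q=P[r["mask"]]; print(n,r["xy"])
    if n=="screwdriver":
        im=f["frame"].astype(int); red=(im[...,0]>120)&(im[...,1]<90)&(im[...,2]<90)
        red[:, :280]=0; red[:, 315:]=0; red[:170]=0; red[245:]=0
        q=P[red]; print("handle cv",q.mean(0),q.min(0),q.max(0)); c,sz,a=cv2.minAreaRect((q[:,:2]*1000).astype(np.float32)); print(c,sz,a)
        vx=cv2.fitLine((q[:,:2]).astype(np.float32),cv2.DIST_L2,0,.01,.01).ravel(); print(vx)
f=optics.grab_frame("scene"); P=cloud(f); im=f["frame"].astype(int); red=(im[...,0]>120)&(im[...,1]<80)&(im[...,2]<80); red[:175]=0; red[220:]=0; red[:,:200]=0; red[:,240:]=0
q=P[red]; print("scene handle",q.mean(0),q.min(0),q.max(0),cv2.fitLine((q[:,:2]).astype(np.float32),cv2.DIST_L2,0,.01,.01).ravel())
for c in ["top","scene"]:
    f=optics.grab_frame(c)
    for n in ["screwdriver","driver_tip"]:
        for r in optics.pinpoint(c,n)[:2]: print(c,n,r, unproj(f,r["xy"],plane=0.018).round(3))
E
```

```text
16 [(7.1, 14), (7.9, 60), (11.7, 48), (13.8, 46), (14.3, 55), (14.4, 42)]
38 [(14.4, 35), (14.1, 46), (14.2, 43), (12.8, 33), (9.3, 40), (8.8, 76)]
60 [(7.2, 16), (8.4, 59), (11.3, 50), (13.8, 49), (14.2, 50), (14.3, 42)]
82 [(6.8, 10), (8.0, 61), (11.2, 48), (14.0, 48), (14.1, 48), (14.3, 44)]
104 [(6.6, 12), (8.3, 57), (11.3, 51), (13.6, 43), (14.1, 46), (14.5, 43)]
34 -42.8 27
37 -41.4 25
40 -39.7 33
43 -38.1 20
46 -38.0 18
49 -38.2 12
52 -38.4 23
55 -38.2 14
58 -37.3 39
61 -38.4 1
bar y [-54.62904078 -50.21879104 -46.21155128] 305
press spot world nominal [0.64500984 0.08574286 0.0535    ]
screwdriver [408.1, 229.8]
handle cv [ 0.46280421 -0.24739953  0.02909949] [ 0.42399335 -0.25641859  0.01625702] [ 0.50382237 -0.2406239   0.04285591]
(463.91802978515625, -248.440673828125) (79.88458251953125, 15.641112327575684) 0.3302161991596222
[ 0.9999654   0.00831864  0.4628042  -0.24739954]
pad [300.2, 206.3]
scene handle [ 0.47678013 -0.25365326  0.02776524] [ 0.4313902  -0.26475034  0.01748737] [ 0.51587157 -0.24139177  0.03704555] [ 0.9999756   0.00698479  0.47678015 -0.25365326]
top screwdriver {'xy': [295.2, 208.2], 'conf': 0.75} [[ 0.516 -0.247  0.018]]
top screwdriver {'xy': [394.1, 230.4], 'conf': 0.68} [[ 0.429 -0.633  0.018]]
top driver_tip {'xy': [297.5, 182.3], 'conf': 0.74} [[ 0.621 -0.258  0.018]]
top driver_tip {'xy': [193.4, 172.8], 'conf': 0.56} [[0.659 0.159 0.018]]
scene screwdriver {'xy': [122.0, 214.8], 'conf': 0.67} [[ 0.438 -0.649  0.018]]
scene screwdriver {'xy': [222.3, 198.1], 'conf': 0.49} [[ 0.528 -0.244  0.018]]
scene driver_tip {'xy': [230.4, 215.1], 'conf': 0.49} [[ 0.623 -0.245  0.018]]
scene driver_tip {'xy': [143.2, 203.7], 'conf': 0.44} [[ 0.419 -0.555  0.018]]
```

The controller pose now fits well. The cover is about 110 mm open. The odd rocker is the second from the right, at y≈38: its depth profile is reversed compared with the other four. Next I'll look at the screwdriver.

```bash
python3 - <<'E'
from h import *
go([0.53,-0.25,0.22],-0.5)
E
```

```text
clk 10.18 tcp [0.4518 0.0306 0.2274] yax [0.993 0.117 0.   ] zax [ 0.    -0.001 -1.   ] F [-0.2 -0.4 -0.7] w -0.0001 q [-0.22 -0.36 -0.47  1.46 -0.    1.23]
shift units [-4.8   0.74  0.13] turn -16.75 curyaw 83.26
```

Request:
{"name": "send_rows", "arguments": {
  "steps": [
    [[-4.8, 0.75, 0.1], -16.75, 0],
    [[-4.8, 0.75, 0.1], -16.75, 0],
    [[-4.8, 0.75, 0.1], -16.75, 0],
    [[-4.8, 0.75, 0.1], -16.75, 0],
    [[-4.8, 0.75, 0.1], -16.75, 0],
    [[-4.8, 0.75, 0.1], -16.75, 0],
    [[-4.8, 0.75, 0.1], -16.75, 0],
    [[-4.8, 0.75, 0.1], -16.75, 0],
    [[-4.8, 0.75, 0.1], -16.75, 0],
    [[-4.8, 0.75, 0.1], -16.75, 0]
  ]
}}

```text
clock: 11.42
tcp_pos: [0.5304, -0.25, 0.2216]
orientation: [-0.002, 1.0, -0.0, 0.0]
contact_force: [-0.2, -1.0, 0.0]
grip_width: 0.0853
```

```bash
python3 - <<'E'
from h import *
import pickle
o,R=st()
f=grab("wrist"); cv2.imwrite("pics/w5.png",f["frame"][:,:,::-1]); pickle.dump(f,open("f5.pkl","wb"))
P=wcloud(f); im=f["frame"].astype(int); red=(im[...,0]>100)&(im[...,1]<80)&(im[...,2]<80)
k=red&(abs(P[...,1]+.25)<.06)&(P[...,2]<.06)&(P[...,2]>0); q=P[k]; print(len(q),q.min(0),q.max(0),np.median(q,0))
t=q[q[:,2]>np.percentile(q[:,2],85)]; print("ridge",np.median(t,0), np.percentile(q[:,2],[50,90,99]))
print(cv2.fitLine(q[:,:2].astype(np.float32),cv2.DIST_L2,0,.01,.01).ravel(), cv2.minAreaRect((q[:,:2]*1000).astype(np.float32)))
r=optics.silhouettes("wrist","pad")[:1]
for a in r: print("pad z",np.nanmedian(P[a["mask"]&~red][:,2]),a["xy"])
E
```

```text
clk 11.43 tcp [ 0.5304 -0.25    0.2216] yax [-0.005  1.    -0.001] zax [ 0.    -0.001 -1.   ] F [-0.2 -1.   0. ] w 0.0853 q [-0.66  0.06 -0.1   1.41 -0.   -0.67]
102 [ 0.42354194 -0.26062653  0.01745753] [ 0.51450843 -0.23632013  0.02628253] [ 0.4458704  -0.23751578  0.0227303 ]
ridge [ 0.44604355 -0.23998053  0.02536174] [0.0227303  0.02505041 0.02609697]
[ 0.999995   -0.00317105  0.4515229  -0.2390114 ] ((469.0770263671875, -248.1420135498047), (90.88700866699219, 24.142671585083008), 0.7268056869506836)
pad z 0.0034913624445015484 [239.9, 170.5]
```

View pics/w5.png

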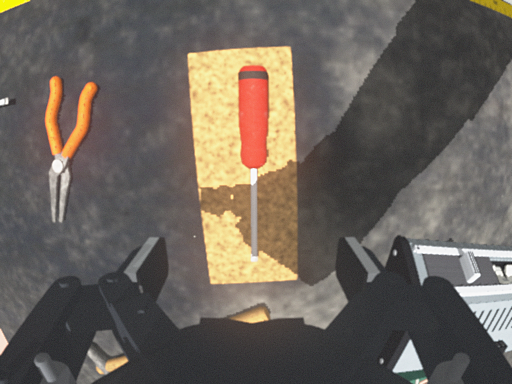

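```bash
python3 - <<'E'
from h import *
f=np.load("f5.pkl",allow_pickle=True);P=wcloud(f); im=f["frame"].astype(int); red=(im[...,0]-im[...,1]>100)&(im[...,0]-im[...,2]>90)
red[:, :225]=0; red[:,280:]=0;red[:55]=0;red[175:]=0
q=P[red]; q=q[~np.isnan(q[:,0])]; print(len(q),np.percentile(q,[1,99],axis=0),"mid y",[ (np.median(q[abs(q[:,0]-x)<.006][:,1]).round(4),np.percentile(q[abs(q[:,0]-x)<.006][:,1],[3,97]).round(4),q[abs(q[:,0]-x)<.006][:,2].max().round(4)) for x in (.45,.47,.49,.51)])
for u,v in [(253,66),(254,168),(254,215),(254,258),(254,262),(192,54),(290,47),(211,284),(297,279)]: print((u,v),P[v,u].round(4))
E
```

```text
2486 [[ 0.42359914 -0.26152309  0.01923298]
 [ 0.5128711  -0.23640357  0.03112447]] mid y [(np.float64(-0.2491), array([-0.2614, -0.2372]), np.float64(0.032)), (np.float64(-0.249), array([-0.2615, -0.2371]), np.float64(0.0324)), (np.float64(-0.2489), array([-0.2588, -0.238 ]), np.float64(0.0311)), (np.float64(-0.2487), array([-0.2588, -0.2386]), np.float64(0.0301))]
(253, 66) [ 0.4236 -0.2492  0.0283]
(254, 168) [ 0.5157 -0.2478  0.0234]
(254, 215) [ 0.5629 -0.2474  0.0197]
(254, 258) [ 0.6113 -0.247   0.0182]
(254, 262) [ 0.6246 -0.2468  0.0031]
(192, 54) [ 0.4063 -0.3081  0.0026]
(290, 47) [ 3.993e-01 -2.134e-01  3.000e-04]
(211, 284) [ 0.6578 -0.2968 -0.0012]
(297, 279) [ 0.6508 -0.1965 -0.0017]
```

Request:
{"name": "send_rows", "arguments": {
  "steps": [
    [[0.5, 0, 0.8], 0, 0],
    [[1.0, 0.01, 1.6], 0, 0],
    [[1.0, 0.01, 2.1], 0, 0],
    [[1.0, 0.01, 2.37], 0, 0],
    [[1.0, 0.01, 2.37], 0, 0]
  ]
}}

```text
clock: 12.15
tcp_pos: [0.4704, -0.2498, 0.0791]
orientation: [-0.003, 1.0, -0.0, -0.0]
contact_force: [0.7, 0.0, 0.3]
grip_width: 0.0856
```

```bash
python3 - <<'E'
from h import *
go([0.47,-0.249,0.079],-0.6)
E
```

```text
clk 12.15 tcp [ 0.4704 -0.2498  0.0791] yax [-0.005  1.    -0.   ] zax [-0. -0. -1.] F [0.7 0.  0.3] w 0.0856 q [-0.73 -0.01 -0.44  1.15 -0.   -0.74]
shift units [0.01 0.01 0.  ] turn -0.06 curyaw -0.31
```

Request:
{"name": "send_rows", "arguments": {
  "steps": [
    [[0, 0.01, 0], 0, 1],
    [[0, 0.01, 0], 0, 1],
    [[0, 0.01, 0], 0, 1],
    [[0, 0.01, 0], 0, 1],
    [[0, 0.01, 0], 0, 1],
    [[0, 0.01, 0], 0, 1],
    [[0, 0.01, -0.3], 0, 1],
    [[0, 0.01, -0.8], 0, 1],
    [[0, 0.01, -1.3], 0, 1],
    [[0, 0.01, -1.3], 0, 1]
  ],
  "squeeze": 80
}}

```text
clock: 13.4
tcp_pos: [0.4715, -0.2501, 0.1605]
orientation: [-0.003, 1.0, -0.002, 0.002]
contact_force: [-0.4, 0.3, -0.8]
grip_width: 0.0227
```

```bash
python3 - <<'E'
from h import *
st()
f=grab("wrist"); cv2.imwrite("pics/w6.png",f["frame"][:,:,::-1])
go(ctl(-38-30-145,38,200),7.5)
E
```

```text
clk 13.4 tcp [ 0.4715 -0.2501  0.1605] yax [-0.005  1.    -0.004] zax [ 0.003 -0.004 -1.   ] F [-0.4  0.3 -0.8] w 0.0227 q [-0.73 -0.08 -0.35  1.3  -0.   -0.74]
clk 13.45 tcp [ 0.4709 -0.2496  0.1587] yax [-0.005  1.    -0.002] zax [ 0.001 -0.002 -1.   ] F [ 0.3 -0.2 -1.9] w 0.0224 q [-0.73 -0.08 -0.35  1.3  -0.   -0.74]
shift units [-0.1   5.96 -0.7 ] turn 1.56 curyaw -0.31
```

View pics/w6.png

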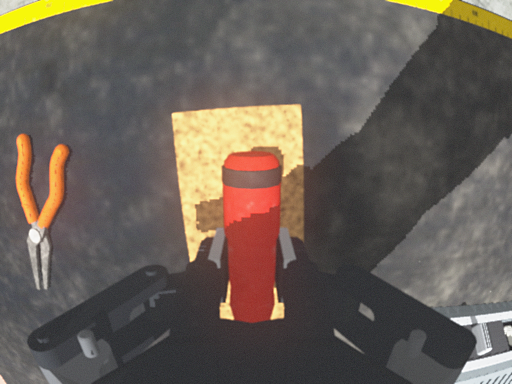

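Request:
{"name": "send_rows", "arguments": {
  "steps": [
    [[0.1, 1, -0.2], 0.5, 1],
    [[0.1, 2, -0.2], 1.55, 1],
    [[0.1, 3, -0.2], 1.55, 1],
    [[0.1, 4, -0.2], 1.55, 1],
    [[0.1, 5, -0.2], 1.55, 1],
    [[0.1, 5.95, -0.2], 1.55, 1],
    [[0.1, 5.95, -0.2], 1.55, 1],
    [[0.1, 5.95, -0.2], 1.55, 1],
    [[0.1, 5.95, -0.2], 1.55, 1]
  ]
}}

```text
clock: 14.58
tcp_pos: [0.4629, 0.1064, 0.1695]
orientation: [0.066, 0.998, -0.001, 0.0]
contact_force: [-0.2, -0.8, 0.0]
grip_width: 0.0229
```

```bash
python3 - <<'E'
from h import *
o,R=st(); print(toctl(o["tcp_pos"]))
exp=o["tcp_pos"]+R@np.array([-0.1436,0,0.061]); print("expected tip",exp,toctl(exp))
for c in ["scene","top"]:
    f=grab(c); im=f["frame"][:,:,::-1].copy(); P=cloud(f)
    e=proj(f,exp)[0]; print(c,"proj",e)
    x0,y0=int(e[0])-50,int(e[1])-40
    big=cv2.resize(im[y0:y0+75,x0:x0+100],None,fx=8,fy=8,interpolation=cv2.INTER_CUBIC)
    cv2.drawMarker(big,(int((e[0]-x0+.5)*8),int((e[1]-y0+.5)*8)),(255,0,255),0,20,1)
    cv2.imwrite(f"pics/{c}7.png",big)
    for n in ["driver_tip"]:
        for r in optics.pinpoint(c,n)[:3]: print(c,n,r)
f=grab("wrist"); cv2.imwrite("pics/w7.png",f["frame"][:,:,::-1])
E
```

```text
clk 14.57 tcp [0.4629 0.1064 0.1695] yax [ 0.131  0.991 -0.002] zax [ 0.001 -0.002 -1.   ] F [-0.2 -0.8  0. ] w 0.0229 q [-0.05 -0.27 -0.5   1.34 -0.    0.08]
[-224.94418804   34.66952378  169.53419357]
expected tip [0.60529453 0.08740125 0.10865756] [-81.29199728  34.46030978 108.65756162]
scene proj [302.10694446 172.18927684]
scene driver_tip {'xy': [145.9, 204.6], 'conf': 0.51}
scene driver_tip {'xy': [302.5, 176.2], 'conf': 0.42}
top proj [208.59478943 181.47538603]
top driver_tip {'xy': [347.2, 211.6], 'conf': 0.71}
top driver_tip {'xy': [370.2, 228.3], 'conf': 0.7}
top driver_tip {'xy': [212.3, 181.6], 'conf': 0.59}
```

View pics/scene7.png

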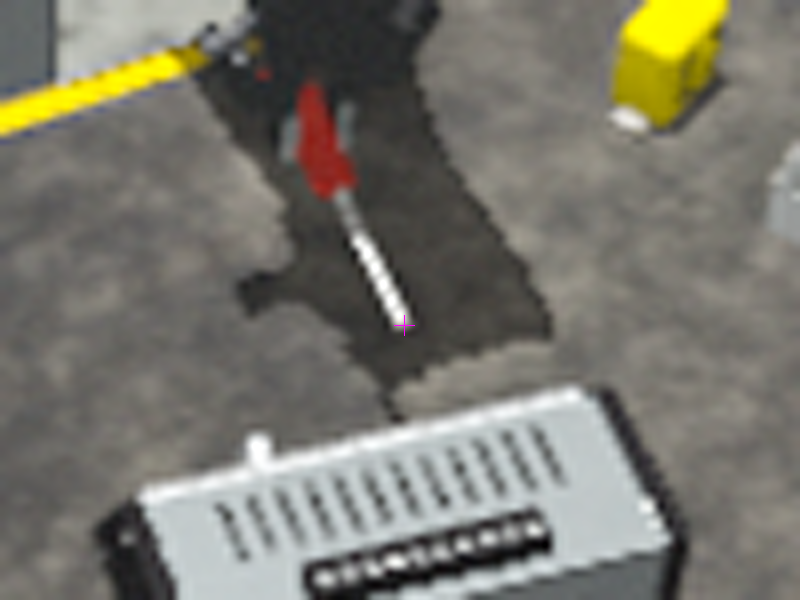

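View pics/top7.png

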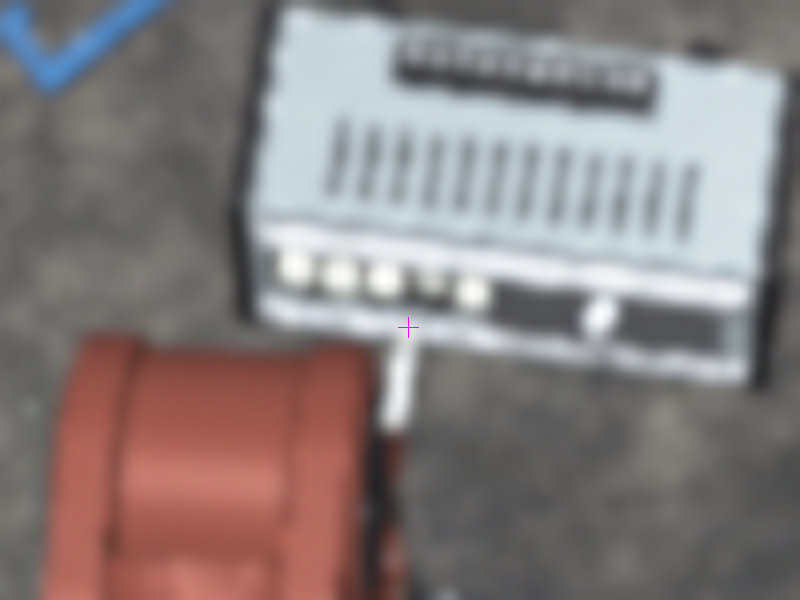

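```bash
python3 - <<'E'
from h import *
o,R=st()
for c in ["scene","top"]:
    f=grab(c);P=cloud(f)
    L=(P-o["tcp_pos"])@R
    k=(abs(L[...,1])<0.012)&(L[...,0]<-0.04)&(L[...,0]>-0.16)&(abs(L[...,2]-.061)<.02)
    q=L[k]; i=np.argsort(q[:,0]); print(c,(q[i]*1000).round(1).tolist()[::3])
E
```

```text
clk 14.82 tcp [0.4631 0.1067 0.1699] yax [ 0.131  0.991 -0.002] zax [ 0.001 -0.002 -1.   ] F [ 0.1 -0.2 -1.3] w 0.0225 q [-0.05 -0.27 -0.5   1.34 -0.    0.08]
scene [[-142.1, -0.4, 61.9], [-135.0, -6.7, 61.2], [-124.2, -2.7, 61.9], [-112.8, -3.5, 55.2], [-105.9, -5.4, 55.8], [-86.1, -2.0, 65.7], [-80.9, -4.7, 64.1], [-64.8, -3.6, 62.7], [-57.7, -5.9, 56.8], [-47.1, -1.8, 63.0], [-46.1, 2.9, 59.2], [-43.3, 3.7, 56.1], [-41.9, -9.2, 59.8]]
top [[-142.0, -2.0, 63.3], [-136.9, 0.6, 59.1], [-130.1, -4.0, 61.2], [-121.5, -1.8, 58.3], [-114.0, -2.9, 58.9], [-106.7, -3.7, 61.1], [-102.2, -0.7, 60.0]]
```

Request:
{"name": "send_rows", "arguments": {
  "steps": [
    [[0, 0.08, 0.45], 0, 1],
    [[0, 0.08, 0.89], 0, 1],
    [[0, 0.08, 0.89], 0, 1],
    [[-0.2, 0.08, 0.89], 0, 1],
    [[-0.4, 0.08, 0.89], 0, 1],
    [[-0.52, 0.08, 0.89], 0, 1],
    [[-0.52, 0.08, 0.89], 0, 1]
  ]
}}

```text
clock: 15.8
tcp_pos: [0.4954, 0.1074, 0.1169]
orientation: [0.065, 0.998, -0.001, 0.001]
contact_force: [-1.2, -0.9, 0.2]
grip_width: 0.0224
```

```bash
python3 - <<'E'
from h import *
o,R=st(); 
exp=o["tcp_pos"]+R@np.array([-0.1436,-0.002,0.062]); print("expected tip",exp,toctl(exp))
for c in ["scene","top"]:
    f=grab(c); im=f["frame"][:,:,::-1].copy(); e=proj(f,exp)[0]
    x0,y0=int(e[0])-50,int(e[1])-40
    big=cv2.resize(im[y0:y0+75,x0:x0+100],None,fx=8,fy=8,interpolation=cv2.INTER_CUBIC)
    cv2.imwrite(f"pics/{c}8.png",big)
f=grab("wrist"); cv2.imwrite("pics/w8.png",f["frame"][:,:,::-1])
E
```

```text
clk 15.8 tcp [0.4954 0.1074 0.1169] yax [ 0.131  0.991 -0.002] zax [ 0.002 -0.002 -1.   ] F [-1.2 -0.9  0.2] w 0.0224 q [-0.04 -0.13 -0.48  1.22 -0.    0.09]
expected tip [0.63759329 0.08657914 0.05516633] [-49.1622516   37.86106972  55.16633005]
```

View pics/top8.png

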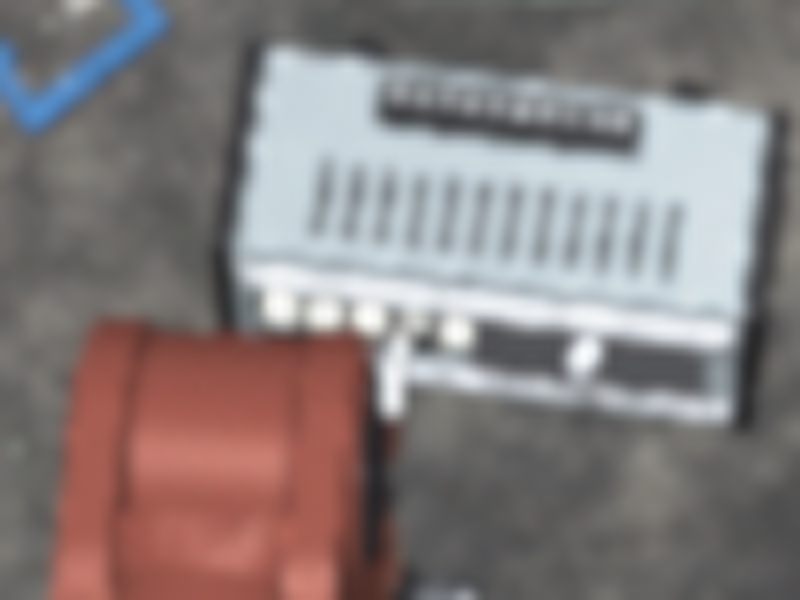

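View pics/w8.png

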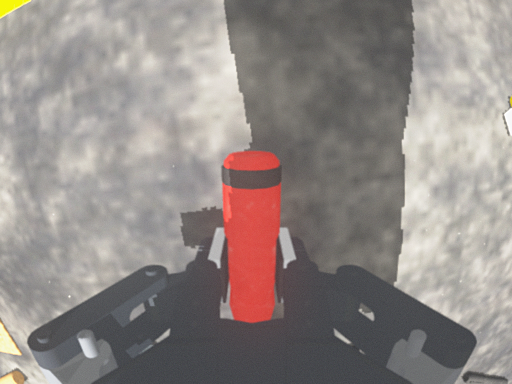

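Request:
{"name": "send_rows", "arguments": {
  "steps": [
    [[-0.08, -0.03, 0.015], 0, 1],
    [[-0.15, -0.03, 0.015], 0, 1],
    [[-0.2, -0.03, 0.015], 0, 1],
    [[-0.24, -0.03, 0.015], 0, 1]
  ]
}}

```text
clock: 16.45
tcp_pos: [0.5086, 0.104, 0.1156]
orientation: [0.065, 0.998, -0.001, 0.0]
contact_force: [-2.8, -0.4, -0.6]
grip_width: 0.0228
```

```bash
python3 - <<'E'
from h import *
o,R=st(); 
exp=o["tcp_pos"]+R@np.array([-0.1436,-0.002,0.062]); print("expected tip",exp,toctl(exp))
E
```

```text
clk 16.45 tcp [0.5086 0.104  0.1156] yax [ 0.13   0.991 -0.002] zax [ 0.001 -0.002 -1.   ] F [-2.8 -0.4 -0.6] w 0.0228 q [-0.05 -0.09 -0.44  1.22 -0.    0.08]
expected tip [0.65070516 0.08320387 0.05372995] [-35.72199694  36.22611475  53.72995059]
```

Request:
{"name": "send_rows", "arguments": {
  "steps": [
    [[-0.04, 0, 0], 0, 1],
    [[-0.07, 0, 0], 0, 1],
    [[-0.07, 0, 0], 0, 1]
  ]
}}

```text
clock: 16.82
tcp_pos: [0.5128, 0.1034, 0.1156]
orientation: [0.065, 0.998, -0.001, 0.0]
contact_force: [0.1, -0.3, -1.0]
grip_width: 0.0222
```

```bash
python3 - <<'E'
from h import *
o,R=st(); 
exp=o["tcp_pos"]+R@np.array([-0.1436,-0.002,0.062]); print("expected tip",exp,toctl(exp))
E
```

```text
clk 16.82 tcp [0.5128 0.1034 0.1156] yax [ 0.13   0.991 -0.002] zax [ 0.001 -0.002 -1.   ] F [ 0.1 -0.3 -1. ] w 0.0222 q [-0.05 -0.08 -0.43  1.22 -0.    0.08]
expected tip [0.65496232 0.08264385 0.0536918 ] [-31.42815809  36.22655476  53.69180007]
```

Request:
{"name": "send_rows", "arguments": {
  "steps": [
    [[-0.03, 0, 0], 0, 1],
    [[-0.05, 0, 0], 0, 1],
    [[-0.05, 0, 0], 0, 1]
  ]
}}

```text
clock: 17.2
tcp_pos: [0.514, 0.1033, 0.1148]
orientation: [0.065, 0.998, -0.001, -0.002]
contact_force: [-10.7, 1.0, 2.3]
grip_width: 0.0226
```

```bash
python3 - <<'E'
from h import *
o,R=st(); 
f=grab("top"); im=f["frame"][:,:,::-1]
cv2.imwrite("pics/top9.png",cv2.resize(im[140:200,170:270],None,fx=8,fy=8,interpolation=cv2.INTER_CUBIC))
E
```

```text
clk 17.2 tcp [0.514  0.1033 0.1148] yax [ 0.13   0.992 -0.002] zax [-0.004 -0.001 -1.   ] F [-10.7   1.    2.3] w 0.0226 q [-0.05 -0.07 -0.42  1.22 -0.    0.08]
```

View pics/top9.png

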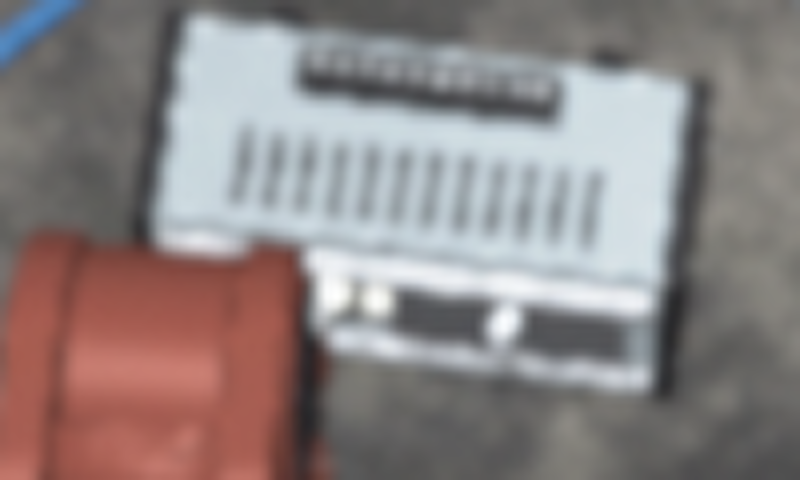

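The push met the stop (10.7 N after the snap). I'll retract and check.

Request:
{"name": "send_rows", "arguments": {
  "steps": [
    [[0.3, 0, 0], 0, 1],
    [[0.8, 0, 0], 0, 1],
    [[1.2, 0, -0.3], 0, 1],
    [[1.2, 0, -0.9], 0, 1],
    [[1.2, 0, -0.9], 0, 1]
  ]
}}

```text
clock: 17.88
tcp_pos: [0.4444, 0.1127, 0.172]
orientation: [0.065, 0.998, -0.001, 0.001]
contact_force: [0.4, -0.4, -0.5]
grip_width: 0.0228
```

```bash
python3 - <<'E'
from h import *
o,R=st(); 
f=grab("top"); im=f["frame"][:,:,::-1]
cv2.imwrite("pics/top10.png",cv2.resize(im[140:200,170:270],None,fx=8,fy=8,interpolation=cv2.INTER_CUBIC))
go([0.4709,-0.2496,0.16],-0.4)
go([0.45,0.03,0.23],83.5)
E
```

```text
clk 17.88 tcp [0.4444 0.1127 0.172 ] yax [ 0.13   0.992 -0.001] zax [ 0.002 -0.002 -1.   ] F [ 0.4 -0.4 -0.5] w 0.0228 q [-0.04 -0.33 -0.54  1.35 -0.    0.09]
clk 17.93 tcp [0.4438 0.1127 0.1703] yax [ 0.13   0.992 -0.002] zax [-0.001 -0.002 -1.   ] F [ 0.4  0.7 -1.8] w 0.0224 q [-0.04 -0.32 -0.55  1.35 -0.    0.09]
shift units [-1.23 -5.93  0.18] turn -1.57 curyaw 7.47
clk 17.93 tcp [0.4438 0.1127 0.1703] yax [ 0.13   0.992 -0.002] zax [-0.001 -0.002 -1.   ] F [ 0.4  0.7 -1.8] w 0.0224 q [-0.04 -0.32 -0.55  1.35 -0.    0.09]
shift units [-0.28 -1.36 -0.99] turn 15.21 curyaw 7.47
```

View pics/top10.png

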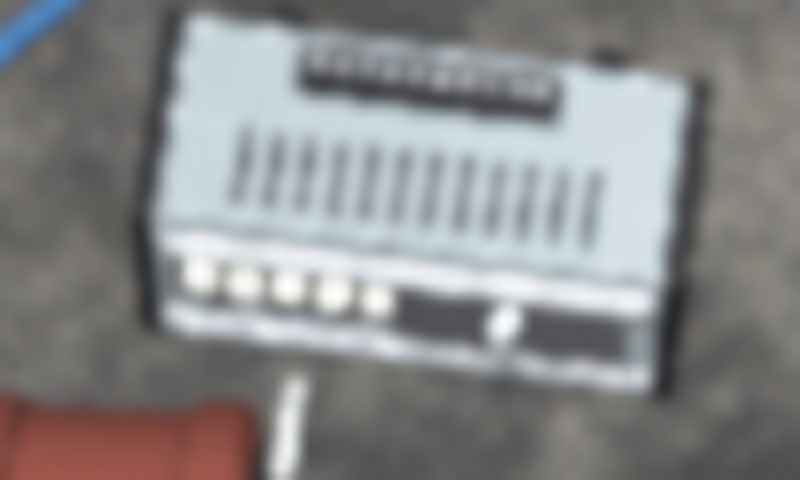

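All five rockers now look alike (the mended one is at (335,293) in the crop). I'll carry the screwdriver back to the pad.

Request:
{"name": "send_rows", "arguments": {
  "steps": [
    [[-0.2, -1, 0], -0.5, 1],
    [[-0.4, -2, 0], -1.57, 1],
    [[-0.6, -3, 0], -1.57, 1],
    [[-0.8, -4, 0], -1.57, 1],
    [[-1.0, -5, 0.1], -1.57, 1],
    [[-1.23, -5.93, 0.18], -1.57, 1],
    [[-1.23, -5.93, 0.18], -1.57, 1],
    [[-1.23, -5.93, 0.8], -1.57, 1],
    [[-1.23, -5.93, 1.2], -1.57, 1],
    [[-1.23, -5.93, 1.38], -1.57, 1],
    [[-1.23, -5.93, 1.38], -1.57, 1]
  ]
}}

```text
clock: 19.3
tcp_pos: [0.4703, -0.249, 0.0874]
orientation: [-0.004, 1.0, -0.0, -0.001]
contact_force: [-0.0, 0.3, -0.1]
grip_width: 0.0223
```

```bash
python3 - <<'E'
from h import *
go([0.4709,-0.2496,0.080],-0.4)
f=grab("wrist"); cv2.imwrite("pics/w11.png",f["frame"][:,:,::-1])
E
```

```text
clk 19.3 tcp [ 0.4703 -0.249   0.0874] yax [-0.007  1.    -0.   ] zax [-0.002 -0.    -1.   ] F [-0.   0.3 -0.1] w 0.0223 q [-0.73 -0.02 -0.43  1.16 -0.   -0.74]
shift units [-0.01 -0.01  0.12] turn 0.0 curyaw -0.41
```

View pics/w11.png

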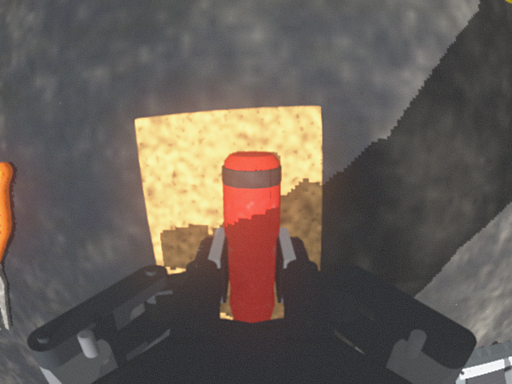

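Request:
{"name": "send_rows", "arguments": {
  "steps": [
    [[0, 0, 0.07], 0, 1],
    [[0, 0, 0.12], 0, 1],
    [[0, 0, 0.12], 0, 1]
  ]
}}

```text
clock: 19.73
tcp_pos: [0.4708, -0.2495, 0.0812]
orientation: [-0.004, 1.0, -0.001, -0.0]
contact_force: [-0.1, 0.4, -0.8]
grip_width: 0.0225
```

Request:
{"name": "send_rows", "arguments": {
  "steps": [
    [[0, 0, 0], 0, 0.7],
    [[0, 0, 0], 0, 0],
    [[0, 0, 0], 0, 0],
    [[0, 0, 0], 0, 0],
    [[0, 0, 0], 0, 0],
    [[0, 0, -0.6], 0, 0],
    [[0, 0, -1.5], 0, 0],
    [[-0.5, 0, -2.3], 0, 0.5],
    [[-1, 0, -2.3], 0, 1],
    [[-1, 0, -2.3], 0, 1]
  ]
}}

```text
clock: 20.98
tcp_pos: [0.5322, -0.2488, 0.2193]
orientation: [-0.004, 1.0, -0.001, 0.0]
contact_force: [-0.6, -0.1, -0.8]
grip_width: 0.0322
```

```bash
python3 - <<'E'
from h import *
o,R=st()
f=grab("wrist"); cv2.imwrite("pics/w12.png",f["frame"][:,:,::-1]); P=wcloud(f)
im=f["frame"].astype(int); red=(im[...,0]-im[...,1]>100)&(im[...,0]-im[...,2]>90); red[:, :200]=0; red[:,300:]=0
q=P[red]; q=q[~np.isnan(q[:,0])];q=q[abs(q[:,1]+.25)<.05]; print(np.percentile(q,[2,98],axis=0))
go(ctl(-75,-88,190),7.5)
E
```

```text
clk 20.98 tcp [ 0.5322 -0.2488  0.2193] yax [-0.008  1.    -0.002] zax [ 0.    -0.002 -1.   ] F [-0.6 -0.1 -0.8] w 0.0322 q [-0.66  0.07 -0.1   1.41 -0.   -0.67]
[[ 0.42497592 -0.26155152  0.02090067]
 [ 0.51174757 -0.23788898  0.0309109 ]]
clk 21.02 tcp [ 0.5311 -0.2487  0.2188] yax [-0.008  1.    -0.001] zax [-0.001 -0.001 -1.   ] F [-0.6 -0.  -0.6] w 0.0242 q [-0.66  0.06 -0.1   1.41 -0.   -0.67]
shift units [-1.1   3.56  0.47] turn 1.59 curyaw -0.46
```

View pics/w12.png

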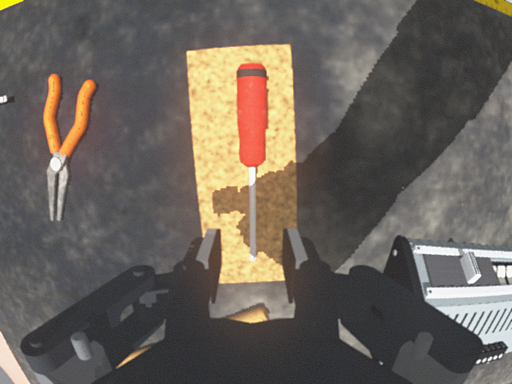

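The screwdriver lies on the cork, with handle and tip at (252,65) and (252,258). Now I'll shut the cover from its right side.

Request:
{"name": "send_rows", "arguments": {
  "steps": [
    [[-0.8, 1, 0], 1.6, 1],
    [[-1.05, 2, 0.2], 1.6, 1],
    [[-1.05, 3, 0.4], 1.6, 1],
    [[-1.05, 3.56, 0.47], 1.6, 1],
    [[-1.05, 3.56, 0.47], 1.6, 1],
    [[-1.05, 3.56, 0.47], 1.6, 1]
  ]
}}

```text
clock: 21.78
tcp_pos: [0.5918, -0.0351, 0.1901]
orientation: [0.066, 0.998, -0.001, -0.001]
contact_force: [0.3, -0.4, 1.2]
grip_width: 0.0001
```

```bash
python3 - <<'E'
from h import *
o,R=st(); print(toctl(o["tcp_pos"]))
go(ctl(-71,-87,125),7.5)
go(ctl(-71,30,125),7.5)
E
```

```text
clk 21.77 tcp [ 0.5918 -0.0351  0.1901] yax [ 0.131  0.991 -0.002] zax [-0.002 -0.001 -1.   ] F [ 0.3 -0.4  1.2] w 0.0001 q [-0.28  0.09 -0.12  1.36 -0.   -0.15]
[-78.67279505 -88.73272395 190.06309458]
clk 21.77 tcp [ 0.5918 -0.0351  0.1901] yax [ 0.131  0.991 -0.002] zax [-0.002 -0.001 -1.   ] F [ 0.3 -0.4  1.2] w 0.0001 q [-0.28  0.09 -0.12  1.36 -0.   -0.15]
shift units [-0.13  0.03  1.08] turn -0.01 curyaw 7.54
clk 21.77 tcp [ 0.5918 -0.0351  0.1901] yax [ 0.131  0.991 -0.002] zax [-0.002 -0.001 -1.   ] F [ 0.3 -0.4  1.2] w 0.0001 q [-0.28  0.09 -0.12  1.36 -0.   -0.15]
shift units [-0.13  1.98  1.08] turn -0.01 curyaw 7.54
```

Request:
{"name": "send_rows", "arguments": {
  "steps": [
    [[-0.13, 0, 0.5], 0, 1],
    [[-0.13, 0, 1.08], 0, 1],
    [[-0.13, 0, 1.08], 0, 1],
    [[-0.13, 0.2, 1.08], 0, 1],
    [[-0.13, 0.4, 1.08], 0, 1],
    [[-0.13, 0.6, 1.08], 0, 1],
    [[-0.13, 0.8, 1.08], 0, 1],
    [[-0.13, 1.0, 1.08], 0, 1],
    [[-0.13, 1.2, 1.08], 0, 1],
    [[-0.13, 1.4, 1.08], 0, 1],
    [[-0.13, 1.6, 1.08], 0, 1],
    [[-0.13, 1.8, 1.08], 0, 1],
    [[-0.13, 1.95, 1.08], 0, 1],
    [[-0.13, 2.05, 1.08], 0, 1],
    [[-0.13, 2.1, 1.08], 0, 1]
  ]
}}

```text
clock: 23.65
tcp_pos: [0.6159, 0.089, 0.125]
orientation: [0.066, 0.998, -0.001, -0.001]
contact_force: [1.2, -1.5, 1.2]
grip_width: -0.0001
```

```bash
python3 - <<'E'
from h import *
o,R=st(); print(toctl(o["tcp_pos"]))
f=grab("wrist"); cv2.imwrite("pics/w13.png",f["frame"][:,:,::-1])
E
```

```text
clk 23.65 tcp [0.6159 0.089  0.125 ] yax [ 0.131  0.991 -0.002] zax [-0.002 -0.001 -1.   ] F [ 1.2 -1.5  1.2] w -0.0001 q [-0.07  0.22 -0.1   1.25 -0.    0.07]
[-70.95201884  37.46443312 124.96205202]
```

View pics/w13.png

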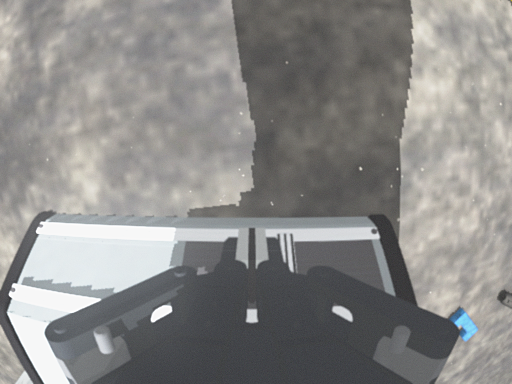

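Request:
{"name": "send_rows", "arguments": {
  "steps": [
    [[0, 0.04, 0], 0, 1],
    [[0, 0.08, 0], 0, 1],
    [[0, 0.1, 0], 0, 1],
    [[0, 0.1, 0], 0, 1]
  ]
}}

```text
clock: 24.2
tcp_pos: [0.6167, 0.0941, 0.125]
orientation: [0.066, 0.998, -0.002, -0.001]
contact_force: [-1.1, -7.2, 1.9]
grip_width: -0.0001
```

```bash
python3 - <<'E'
from h import *
o,R=st(); print(toctl(o["tcp_pos"]))
E
```

```text
clk 24.2 tcp [0.6167 0.0941 0.125 ] yax [ 0.132  0.991 -0.004] zax [-0.002 -0.004 -1.   ] F [-1.1 -7.2  1.9] w -0.0001 q [-0.06  0.22 -0.1   1.25 -0.    0.08]
[-70.8775318   42.57687428 125.03996158]
```

Force rose to 7 N at y 42.6, exactly where I predicted the end stop. I'll back off and verify.

Request:
{"name": "send_rows", "arguments": {
  "steps": [
    [[0, 0.08, 0], 0, 1],
    [[0, 0.08, 0], 0, 1],
    [[0.1, -0.15, 0], 0, 1],
    [[0.8, -0.3, -0.3], 0, 1],
    [[1.7, -0.5, -1.2], 0, 1],
    [[2.7, -0.9, -1.7], 10, 1],
    [[2.7, -0.9, -1.7], 15.4, 1],
    [[2.7, -0.9, -1.7], 15.4, 1],
    [[2.7, -0.9, -1.7], 15.4, 1],
    [[2.7, -0.9, -1.7], 15.4, 1],
    [[2.7, -0.9, -1.7], 15.4, 1],
    [[2.7, -0.9, -1.7], 15.4, 1],
    [[2.7, -0.9, -1.7], 15.4, 1],
    [[2.7, -0.9, -1.7], 15.4, 1]
  ]
}}

```text
clock: 25.95
tcp_pos: [0.4491, 0.0624, 0.2274]
orientation: [0.672, 0.741, -0.002, 0.0]
contact_force: [0.0, -0.4, -0.1]
grip_width: 0.0001
```

```bash
python3 - <<'E'
from h import *
o,R=st()
f=grab("wrist"); cv2.imwrite("pics/w14.png",f["frame"][:,:,::-1]); P=wcloud(f)
x=(P[...,:2]@NX-CX)*1000; y=(P[...,:2]@NV-CY)*1000; z=P[...,2]*1000
dep=(x-(-70+(z-15)*.5714))*.866
k=(dep<-15)&(abs(y-50)<70)&(z>40)&(x>-80); print("bar y",np.percentile(y[k],[5,50,95]),k.sum())
f0=np.load("f2.pkl",allow_pickle=True); P=np.load("P2.npy")
x=(P[...,:2]@NX-CX)*1000; y=(P[...,:2]@NV-CY)*1000; z=P[...,2]*1000
dep=(x-(-70+(z-15)*.5714))*.866
k=(dep<-15)&(abs(y-50)<70)&(z>40)&(x>-80); print("initial bar y",np.percentile(y[k],[5,50,95]),k.sum())
for c in ["top","scene"]:
    f=grab(c); cv2.imwrite(f"pics/{c}14.png",f["frame"][:,:,::-1])
    for n in ["pliers","tape_measure","letter","screwdriver"]:
        print(c,n,[np.round(r["xy"],1).tolist() for r in optics.silhouettes(c,n)[:2]])
E
```

```text
clk 25.95 tcp [0.4491 0.0624 0.2274] yax [ 0.995  0.098 -0.003] zax [-0.002 -0.003 -1.   ] F [ 0.  -0.4 -0.1] w 0.0001 q [-0.15 -0.35 -0.46  1.46 -0.    1.32]
bar y [55.03647627 59.45005917 63.80779586] 321
initial bar y [50.83110507 55.00370736 59.46868158] 325
top pliers [[353.1, 214.5]]
top tape_measure [[206.5, 176.2], [139.2, 229.3]]
top letter [[124.0, 200.6]]
top screwdriver [[297.1, 220.6], [409.2, 228.5]]
scene pliers [[170.3, 211.2]]
scene tape_measure [[332.5, 137.5]]
scene letter [[368.5, 152.8]]
scene screwdriver [[214.1, 188.4], [108.6, 219.2]]
```

View pics/w14.png

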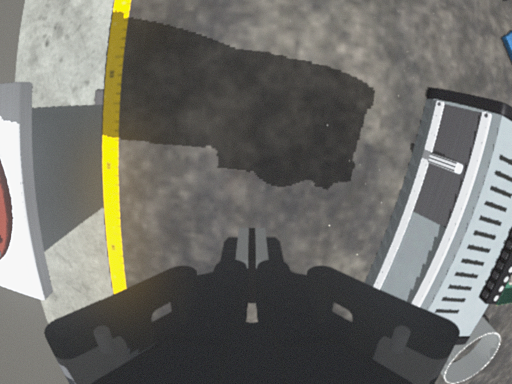

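View pics/scene14.png

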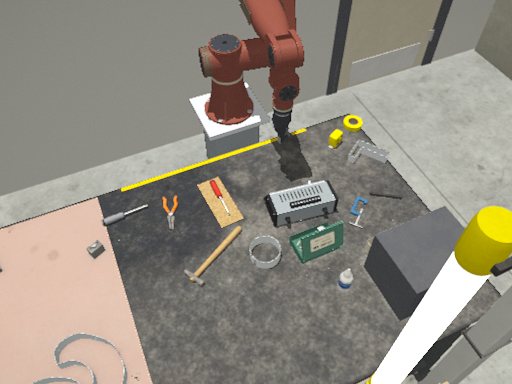

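The wrist view shows the cover shut, with its bar at (442,160). The scene view shows the red screwdriver on the pad at (219,195) and nothing touching the robot. I'm handing in.

```bash
python3 -c "
from station import sign_off
print(sign_off())"
```

```text
the job is handed in; nothing more can be done
None
```

I slid the cover about 110 mm open and pressed the odd rocker, second from the right, over with the screwdriver's tip. I then laid the screwdriver back on the cork pad, pushed the cover shut and handed in at about 26 s. No verdict was reported.

**Rockers:** The push snapped over at about 3 N and met its stop at about 11 N. The top view afterwards showed all five alike. The cover now hides them, so I could not check them again at the end.

**Cover:** The closing push met 7 N at the end stop. The bar then measured y = 59.5 mm, against 60 mm when shut. Before I opened it the bar had measured 55 mm, which I did not resolve: either a bias in that first view or a cover not quite shut at the start.

**Screwdriver and loose items:** The screwdriver lies flat on the pad within about 2 mm of where it was. I judged the pliers, tape measure and letter only by eye and by the networks' rough positions. The pliers and tape measure agree with the start. The letter's centre shifted about 8 pixels in the top view and 4 in the scene view; I put that down to noise in what the network reports, because the arm never went near it in the work.

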